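# Put a bearing-change kit away in its matching holders

### The arm

A 6-joint arm with a two-finger parallel gripper is mounted at the origin on a cart in front of the work surface, level with it; the furniture and walls round the work are solid. World frame = base frame: x ahead of the robot, y to its left, z up, the work surface at z = 0. Lengths are in m, angles in degrees, forces in N, time in s.
With the tool pointing down it reaches from about 0.375 to 0.9 m from the base axis. Payload 3.1 kg.
Tool frame: the origin (TCP) lies at the very end of the fingers, on their centre line; the grasp point (between the pads) lies 19 mm behind it; y points along the fingers, z is the direction in which the jaws open and shut, and the axes are right-handed (so a half turn about y gives the same grasp; the last joint's range is limited). The gripper opens to 85 mm and grips with 20 to 120 N. Pads are 22 mm wide; open, the fingers measure 114 mm over their backs; the gripper's body (76 mm by 85 mm) begins 54 mm behind the grasp point. The pads swing forward as they close: fully open they stand 13 mm farther back than shut.
Start: joints at [53.085, 30.224, 82.088, -0, 67.689, -10.227], TCP at [0.281, 0.558, 0.231] pointing down, gripper open.
Joint ranges: [-176.69, 176.69], [-43.24, 126.21], [12.49, 139.97], [-82, 262], [0, 151.66], [-163.58, 163.58]. Speed limits (degrees/s): [159.86, 159.86, 180, 180, 180, 180].

### API

Orientations are given as a 3x3 rotation matrix whose columns are the frame's x, y, z axes.
In Python, from workcell import * gives the robot as it stands.
- The arm moves only by the tool carry_out, never from a script. Its argument "series" is text: rows parted by semicolons, each of 6 numbers parted by spaces: the shift along the tool's x, y, z normalised to -1 to 1, where 1 is 100 mm, then the turn, a rotation vector about the tool's x, y, z normalised to -1 to 1, where 1 is 360 degrees. In form: x y z wx wy wz; .... A call has 1 to 10 rows; each row is the pose to reach, as a shift and turn from the pose measured when the call began, along the tool's axes at that moment, turning the shorter way round; what a row does not reach only later rows make up. A row lasts 1/10 s, in which the tool goes at most 50 mm and 8.59 degrees, less where a joint would pass 70% of its speed; a pose out of reach is approached as far as the arm can. A call with a number of a shift or a turn outside -1 to 1 is refused whole. A call with a gripper value outside its range is refused whole. "hand" is the opening, from 0 (shut) to 1 (fully open), set as the call begins (left out, the last holds). The fingers move at their own pace and stop on an object; the grip force is fixed at half the most. Time passes only in rows, so rows that repeat a pose let the fingers close. It gives the time, the measured TCP pose, the force and the opening at its end, in the units of the state.
- get_state(): the state, without advancing time (a new reading comes with each control period).
- get_image(name): name is "scene" or "top" or "wrist"; returns (picture, depth): 400x640x3 uint8, red, green, blue; 400x640 float32, m along the optical axis (not along the pixel's ray), 0 where there is no reading.
- camera_params(name): a dict with "intrinsics" (3x3 intrinsics, pixels), "pose" (4x4, takes a point from camera to world coordinates). Camera axes: x right, y down, z forward; pixel columns grow to the right and rows downward; lengths in m; the calibration is good to about 2 mm. A picture is of the moment at which its call begins: read the wrist's pose just before it. camera_params takes no time and is no camera call; for the wrist camera it gives the pose at the moment of the call.
- job_done(): hands the job in, once; it reports no verdict.
Trained networks look in the newest picture that a camera, given by its name, has taken for a name from the list of things; names that differ only in an ending like _2 or _b are one class to them, and where a whole thing is asked for, a point or a joint stands for the part that bears it (a point fixed in the world has none). Each returns a list of dicts, best first, with "conf" (0 to 1); they miss things now and then, are a little off and sometimes report something else, mostly with a low value. They report only what shows in the picture. A call takes as long as a camera call. They do not tell look-alikes from the thing itself.
- find_in(camera, label): "location" ([column, row] in pixels, amid what is visible of it).
- place_of(camera, label): "location" ([column, row] in pixels: a listed point, or the origin of a listed thing).
The state is a dict: "time_s": time; "joints": joint angles; "dq": joint speeds; "tau": joint torques, N m; "eef_pos": TCP position; "ee_rot": TCP orientation; "force": force on the tool from outside, world axes, zero at the start; "wrist_torque": the same for the moment, N m; "finger_gap": finger opening in m.
Only numpy, scipy, OpenCV 4.12 (cv2) and the standard library are available. Lean on these libraries where they do the work, as an engineer would, in place of code of your own. Each camera call takes 0.05 s, during which the arm holds its last target. There are 200 camera calls.

### The job

Put the bearing-change kit away: each of the two bearings flat in the round dish of its own size, the bottle upright in the small high-walled cup, and the torch in the long tray, lengthways, either end first. Leave the ball joint and the tape measure where they are.

Things in the scene. Friction and masses are not known exactly. Their poses are not given: they have to be found in the camera images.
- bearing_large_mid (a point): centre of the large ball bearing: a flat steel ring, 52 mm diameter, 16 mm high, lying flat on the table. Loose. This point is on its axis, half-way up (8 mm above its underside); z is its axis.
- bearing_small_mid (a point): centre of the small ball bearing: a flat steel ring, 42 mm diameter, 13 mm high, lying flat on the table. Loose. This point is on its axis, half-way up (6.5 mm above its underside); z is its axis.
- bottle_mid (a point): centre of the thread-lock bottle: a small red round bottle with a narrow white nozzle, standing upright on the table, 104 mm high in all; the body is 33 mm in diameter and cylindrical up to 74 mm, the nozzle above it is 16 mm wide. Loose. This point is on its axis, half-way up (52 mm above its underside); z is its axis.
- torch_mid (a point): centre of the black pocket torch lying on its side on the table: 127 mm long (its y axis), 35 mm wide, 36 mm high, grasped across. Loose, about 130 g; it may roll about its long axis. This point is at mid length, half-way up (18 mm above the underside); z is up at the start.
- dish_large_floor (a point): centre of the inner floor of the larger round grey dish, for the large bearing: fixed to the table; inner diameter 68 mm, outer 76 mm. The floor is 3 mm above the table, the rim 7 mm above the table (4 mm above the floor). A black disc of 52 mm diameter is inlaid in the floor, flush. z is up.
- dish_small_floor (a point): centre of the inner floor of the smaller round grey dish, for the small bearing: fixed to the table; inner diameter 58 mm, outer 66 mm. The floor is 3 mm above the table, the rim 7 mm above the table (4 mm above the floor). A black disc of 42 mm diameter is inlaid in the floor, flush. z is up.
- bottle_cup_floor (a point): centre of the inner floor of the narrow, higher round grey cup, for the bottle: fixed to the table; inner diameter 49 mm, outer 57 mm. The floor is 3 mm above the table, the rim 18 mm above the table. A black disc of 33 mm diameter is inlaid in the floor, flush. z is up.
- tray_floor (a point): centre of the inner floor of the long grey torch tray: fixed to the table; 153 mm long (its y axis) and 61 mm wide (x) outside, 143 by 51 mm inside. The floor is 3 mm above the table; walls 5 mm thick, 11 mm high above the table, run round both ends; the middle 85 mm of both long sides has no wall, so that fingers can pass. A black strip, 127 by 30 mm, is inlaid in the floor, flush. z is up.
- ball_joint: bystander: a grey steel ball joint standing on the table with its stud up, 48 x 84 mm, 64 mm high; origin at the centre of its underside. Loose; must not be moved.
- tape_measure: bystander: a yellow pocket tape measure lying on the table, 68 x 83 mm, 37 mm high; origin at the centre of its underside. Loose; must not be moved.
Mind the look-alikes: they are no part of the job. Leave any green or turquoise look-alike of the part that bears bottle_mid alone.

How it is judged:
By the outcome, as a careful person would: the job done as asked, in the order asked, and still so for the second after the job is handed in, with the robot touching nothing.
It also fails if it takes over 112 s, if anything falls off the work surface, if the arm or the gripper's body presses on something with over 40 N, if the wrist force passes 120 N, or if a joint passes its speed limit or range.

## Working session

There is one attempt and no reset: what is moved stays moved. The work goes in short steps, Python scripts to look and compute and a tool call to move; the robot and the scene stay as the last step left them, time stands still between calls to the robot, and variables do not carry over. Pictures are saved under pics/ and viewed, about 12 in all and at most 16, crops included, and the job is handed in when it is done.

Besides the shell and the picture viewer there is one more tool, called after "Emit:" as a command line: name --argument value ..., lists and objects as JSON in quotes. carry_out: Moves the arm, as the interface text tells. Its arguments: {"type":"object","properties":{"series":{"type":"string"},"hand":{"type":"number"}},"required":["series"]}

```bash
mkdir -p pics; cat > h.py <<'E'
from workcell import *
import numpy as np, cv2
def ray(cam,px,P=None):
    P=P or camera_params(cam); K=np.array(P["intrinsics"]);T=np.array(P["pose"])
    d=T[:3,:3]@np.linalg.inv(K)@np.array([px[0],px[1],1.0]); return T[:3,3],d
def onz(cam,px,z,P=None):
    o,d=ray(cam,px,P); return o+d*(z-o[2])/d[2]
def bydepth(cam,px,depth,P=None):
    o,d=ray(cam,px,P); return o+d*depth[int(round(px[1])),int(round(px[0]))]
def tri(c1,p1,c2,p2,P1=None,P2=None):
    o1,d1=ray(c1,p1,P1);o2,d2=ray(c2,p2,P2)
    s=np.linalg.lstsq(np.c_[d1,-d2],o2-o1,rcond=None)[0]
    a,b=o1+s[0]*d1,o2+s[1]*d2; return (a+b)/2,np.linalg.norm(a-b)
def save(n,im): cv2.imwrite("pics/"+n,im[:,:,::-1])
E
cat > a.py <<'E'
from h import *
s=get_state(); print(s["time_s"],s["eef_pos"],np.round(s["ee_rot"],3).tolist(),s["finger_gap"])
N=["bearing_large_mid","bearing_small_mid","bottle_mid","torch_mid","dish_large_floor","dish_small_floor","bottle_cup_floor","tray_floor","ball_joint","tape_measure"]
Z=[.008,.0065,.052,.018,.003,.003,.003,.003,0,0]
for c in ["top","scene"]:
    im,d=get_image(c); save(c+".png",im); np.save(c+"_d.npy",d)
    P=camera_params(c); print(c,np.round(P["pose"],3).tolist(),np.round(P["intrinsics"],1).tolist())
    for n,z in zip(N,Z):
        for r in place_of(c,n)[:3]:
            if r["conf"]>.15: print(n,round(r["conf"],2),np.round(r["location"],1),np.round(onz(c,r["location"],z,P),3),"depth",np.round(bydepth(c,r["location"],d,P),3))
E
python3 a.py
```

```text
0.0 [0.2802255  0.55785504 0.23033921] [[0.893, -0.001, 0.449], [-0.449, -0.002, 0.893], [-0.0, -1.0, -0.002]] 0.08557647407658542
top [[-0.005, -0.999, 0.038, 0.481], [-1.0, 0.006, 0.012, -0.165], [-0.012, -0.038, -0.999, 1.233], [0.0, 0.0, 0.0, 1.0]] [[469.4, 0.0, 315.6], [0.0, 469.4, 194.9], [0.0, 0.0, 1.0]]
bearing_large_mid 0.7 [236.8 222.2] [0.457 0.056 0.008] depth [0.457 0.056 0.004]
bearing_small_mid 0.58 [404.3 156.2] [ 0.628 -0.383  0.006] depth [ 0.625 -0.378  0.033]
bearing_small_mid 0.54 [259.4 164.4] [ 0.609 -0.003  0.006] depth [ 0.609 -0.002 -0.001]
bottle_mid 0.73 [280.  136.5] [ 0.674 -0.062  0.052] depth [ 0.666 -0.066  0.103]
bottle_mid 0.65 [314.5 219.7] [ 0.464 -0.148  0.052] depth [ 0.464 -0.149  0.101]
bottle_mid 0.52 [285.6 169. ] [ 0.592 -0.076  0.052] depth [ 0.588 -0.079  0.096]
torch_mid 0.72 [405.9 223. ] [ 0.453 -0.383  0.018] depth [ 0.454 -0.381  0.03 ]
dish_small_floor 0.85 [276.9 217.3] [ 0.47  -0.049  0.003] depth [ 0.47  -0.049  0.006]
bottle_cup_floor 0.88 [351.4 227.7] [ 0.442 -0.244  0.003] depth [ 0.441 -0.244  0.002]
tray_floor 0.82 [345.3 1
[... 703 characters left out ...]
0.052] depth [ 0.581 -0.091  0.062]
bottle_mid 0.53 [347.4 147.2] [ 0.663 -0.065  0.052] depth [ 0.658 -0.072  0.061]
torch_mid 0.95 [346.9 277.8] [ 0.451 -0.381  0.018] depth [ 0.448 -0.386  0.027]
torch_mid 0.37 [283.  182.7] [ 0.467 -0.058  0.018] depth [ 0.471 -0.048  0.006]
dish_large_floor 0.8 [239.3 136.4] [0.451 0.173 0.003] depth [0.45  0.171 0.006]
dish_small_floor 0.59 [281.9 182.1] [ 0.471 -0.043  0.003] depth [ 0.471 -0.044  0.004]
bottle_cup_floor 0.79 [311.7 243. ] [ 0.438 -0.25   0.003] depth [ 0.437 -0.252  0.005]
tray_floor 0.75 [366.1 201.8] [ 0.623 -0.215  0.003] depth [ 0.621 -0.217  0.006]
ball_joint 0.83 [406.8 247.3] [ 0.627 -0.38   0.   ] depth [ 0.612 -0.393  0.029]
```

```bash
python3 -c "
import cv2
a=cv2.imread('pics/top.png')[90:290,180:500];b=cv2.imread('pics/scene.png')[90:330,200:480]
cv2.imwrite('pics/top_c.png',cv2.resize(a,None,fx=2.5,fy=2.5,interpolation=cv2.INTER_CUBIC));cv2.imwrite('pics/scene_c.png',cv2.resize(b,None,fx=2.5,fy=2.5,interpolation=cv2.INTER_CUBIC))"
```

```text
(no output)
```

View pics/top_c.png

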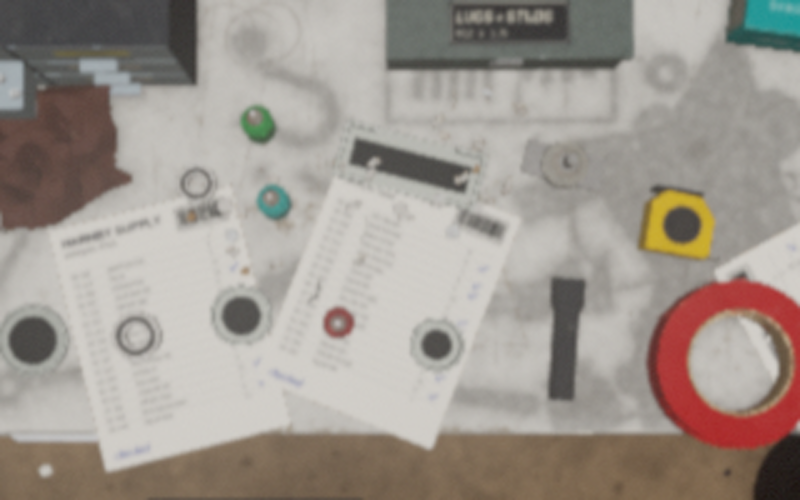

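View pics/scene_c.png

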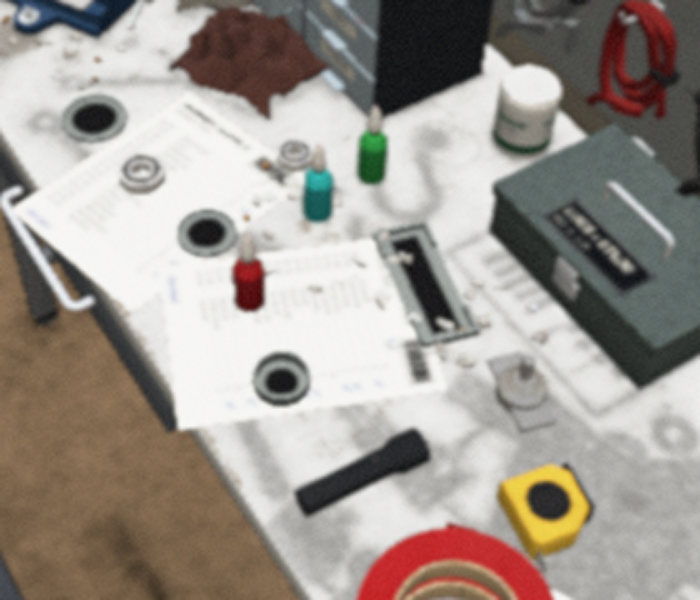

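The blurred crops show the kit. In the top crop:
- Large bearing at (138,335), with the large dish at (33,340).
- Small bearing at (197,182), with the small dish at (241,315).
- Red bottle at (338,322), with its cup at (436,345).
- Tray at (415,163), with white specks on it, and the torch at (565,338).

The green bottle (257,123) and the turquoise bottle (273,201) are look-alikes. The detections agree to within about 1 cm, so I'll set out now and refine with the wrist camera.

Emit:
carry_out --series "0.94 0 -0.92 0 0 0;0.94 0 -0.92 0 0 0;0.94 0 -0.92 0 0 0;0.94 0 -0.92 0 0 0" --hand 1

```text
time_s: 1.5
eef_pos: [0.3239, 0.4306, 0.2313]
ee_rot: [[0.892, -0.001, 0.453], [-0.453, -0.002, 0.892], [0.0, -1.0, -0.002]]
force: [-0.1, 0.2, -0.2]
finger_gap: 0.0852
```

Emit:
carry_out --series "0.94 0 -0.92 0 0 0;0.94 0 -0.92 0 0 0;0.94 0 -0.92 0 0 0;0.94 0 -0.92 0 0 0"

```text
time_s: 1.9
eef_pos: [0.3673, 0.3037, 0.2318]
ee_rot: [[0.89, -0.001, 0.457], [-0.457, -0.003, 0.89], [0.001, -1.0, -0.003]]
force: [-0.9, -0.1, 0.2]
finger_gap: 0.0856
```

Emit:
carry_out --series "0.94 0 -0.92 0 0 0;0.94 0 -0.92 0 0 0;0.94 0 -0.92 0 0 0;0.94 0 -0.92 0 0 0;0.94 0 -0.92 0 0 0;0.94 0 -0.92 0 0 0"

```text
time_s: 2.5
eef_pos: [0.4087, 0.1804, 0.2321]
ee_rot: [[0.89, -0.001, 0.455], [-0.455, -0.002, 0.89], [0.0, -1.0, -0.002]]
force: [0.3, -0.1, 0.9]
finger_gap: 0.0852
```

```bash
cat > w.py <<'E'
# w.py pic names... : wrist look; prints camera pose, found points projected on their nominal plane + median depth near by
import sys; from h import *
Z=dict(bearing_large_mid=.008,bearing_small_mid=.0065,bottle_mid=.052,torch_mid=.018,dish_large_floor=.003,dish_small_floor=.003,bottle_cup_floor=.003,tray_floor=.003)
P=camera_params("wrist"); s=get_state(); im,d=get_image("wrist"); save(sys.argv[1]+".png",im)
np.savez(sys.argv[1]+".npz",d=d,K=P["intrinsics"],T=P["pose"])
print(s["time_s"],np.round(s["eef_pos"],4),"jaw",np.round(np.degrees(np.arctan2(s["ee_rot"][1][2],s["ee_rot"][0][2])),1),"tilt",np.round(s["ee_rot"],3)[2],"cam",np.round(np.array(P["pose"])[:3,[2,3]],3).tolist())
for n in sys.argv[2:]:
    for r in place_of("wrist",n)[:3]:
        if r["conf"]>.15: print(n,round(r["conf"],2),np.round(r["location"],1),np.round(onz("wrist",r["location"],Z[n],P),4),"depth",np.round(bydepth("wrist",np.clip(r["location"],0,[639,399]),d,P),3))
E
python3 w.py w1 dish_large_floor bearing_large_mid dish_small_floor bearing_small_mid
```

```text
2.5 [0.4087 0.1804 0.2321] jaw 62.9 tilt [ 0.    -1.    -0.002] cam [[0.268, 0.339], [-0.14, 0.216], [-0.953, 0.374]]
dish_large_floor 0.67 [325.7 198.5] [0.4468 0.1701 0.003 ] depth [0.446 0.17  0.005]
bearing_large_mid 0.93 [253. 234.] [0.4457 0.0608 0.008 ] depth [0.448 0.057 0.   ]
dish_small_floor 0.75 [201.7 278.1] [ 0.4731 -0.0427  0.003 ] depth [0.376 0.144 0.271]
dish_small_floor 0.6 [327.6 200.2] [0.4501 0.1713 0.003 ] depth [0.45  0.171 0.002]
bearing_small_mid 0.84 [273.5 338.4] [ 0.6104 -0.0016  0.0065] depth [ 0.616 -0.006 -0.002]
```

View pics/w1.png

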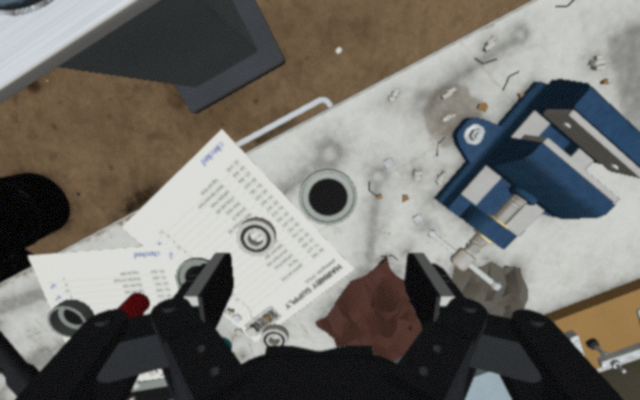

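The wrist view is sharper: large dish at (328,196), large bearing at (257,235), small bearing at (273,340). I'll go above the large bearing and look from close by.

Emit:
carry_out --series "0.89 0 -0.9 0 0 0;0.89 0.3 -0.9 0 0 0;0.89 0.8 -0.9 0 0 0;0.89 1 -0.9 0 0 0;0.89 1 -0.9 0 0 0;0.89 1 -0.9 0 0 0"

```text
time_s: 3.35
eef_pos: [0.4464, 0.0594, 0.1323]
ee_rot: [[0.891, -0.003, 0.455], [-0.455, -0.002, 0.891], [-0.001, -1.0, -0.003]]
force: [0.7, -0.1, 0.7]
finger_gap: 0.0852
```

```bash
python3 w.py w2 bearing_large_mid dish_large_floor; python3 - <<'E'
from h import *
im=cv2.imread("pics/w2.png"); z=np.load("w2.npz"); P=dict(intrinsics=z["K"],pose=z["T"])
g=cv2.cvtColor(im,6); s=get_state(); K,T=z["K"],z["T"]
p=np.linalg.inv(T)@np.r_[s["eef_pos"],1]; q=K@p[:3]; print("tcp px",q[:2]/q[2])
p=np.linalg.inv(T)@np.r_[s["eef_pos"][:2],0.008,1]; q=K@p[:3]; print("below tcp px",q[:2]/q[2])
c=cv2.HoughCircles(cv2.GaussianBlur(g,(5,5),1),3,1.2,40,param1=80,param2=35,minRadius=15,maxRadius=70)
for x,y,r in (c[0][:6] if c is not None else []): print(x,y,r,onz("w",(x,y),.016,P),"mm radius",1000*r*p[2]/K[0,0])
E
```

```text
3.35 [0.4464 0.0594 0.1323] jaw 62.9 tilt [-0.001 -1.    -0.003] cam [[0.266, 0.377], [-0.14, 0.095], [-0.954, 0.275]]
bearing_large_mid 0.8 [323.  193.5] [0.4483 0.062  0.008 ] depth [ 0.451  0.061 -0.   ]
bearing_large_mid 0.65 [339.1 340.3] [0.6082 0.0014 0.008 ] depth [ 0.615 -0.001  0.   ]
dish_large_floor 0.81 [434.6 137.9] [0.4487 0.1747 0.003 ] depth [0.449 0.175 0.003]
tcp px [321.05754662 261.54142254]
below tcp px [320.55323708 194.11090061]
429.00003 138.6 39.480003 [0.4436015  0.16636928 0.016     ] mm radius 37.08075773505507
238.20001 261.0 33.96 [ 0.47009482 -0.0422823   0.016     ] mm radius 31.89621094447559
322.2 192.6 25.44 [0.4450985  0.06276399 0.016     ] mm radius 23.893981343564757
381.0 279.0 67.92 [0.55207178 0.0745507  0.016     ] mm radius 63.79242188895118
329.40002 137.40001 45.480003 [0.40382274 0.0905781  0.016     ] mm radius 42.71613069344299
61.800003 318.6 31.920002 [ 0.4440293  -0.24409573  0.016     ] mm radius 29.980185973055
```

View pics/w2.png

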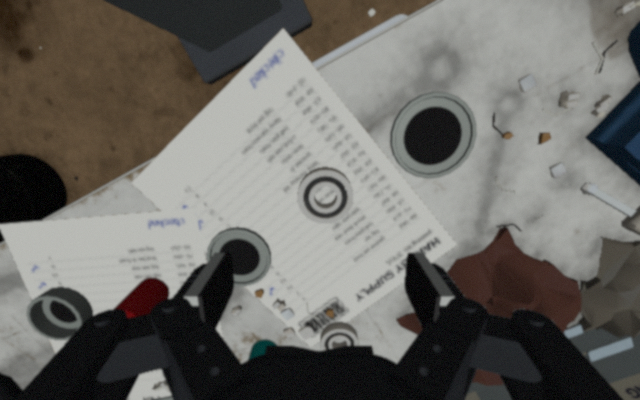

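The bearing is centred at (325,195), about 4 mm to the +jaw side, and the large dish at (433,135). I'll descend and grasp.

```bash
python3 - <<'E'
from h import *
L=lambda n:(lambda z:dict(intrinsics=z["K"],pose=z["T"]))(np.load(n+".npz"))
A,B=L("w1"),L("w2")
print("bearing",tri("",(257,235),"",(325,195),A,B)); print("dishL",tri("",(328,196),"",(433,135),A,B)); print("small",tri("",(273,340),"",(338,341),A,B))
print(onz("",(325,195),.012,B),onz("",(433,134),.003,B))
E
```

```text
bearing (array([0.45178573, 0.06226942, 0.00171015]), np.float64(0.0008665027691335208))
dishL (array([0.44541413, 0.17430948, 0.00279894]), np.float64(0.000425418033675721))
small (array([6.07387684e-01, 2.15024640e-04, 1.13416482e-02]), np.float64(0.002870102015735498))
[0.449394   0.06352975 0.012     ] [0.44475005 0.17459407 0.003     ]
```

Emit:
carry_out --series "0 0.4 0.04 0 0 0;0 0.8 0.04 0 0 0;0 1 0.04 0 0 0;0 1 0.04 0 0 0"

```text
time_s: 3.9
eef_pos: [0.4495, 0.0637, 0.0335]
ee_rot: [[0.892, 0.001, 0.452], [-0.452, -0.003, 0.892], [0.002, -1.0, -0.002]]
force: [0.1, 0.9, 0.9]
finger_gap: 0.0855
```

Emit:
carry_out --series "0 0.15 0 0 0 0;0 0.26 0 0 0 0;0 0.26 0 0 0 0"

```text
time_s: 4.2
eef_pos: [0.45, 0.0639, 0.008]
ee_rot: [[0.892, 0.002, 0.452], [-0.452, -0.003, 0.892], [0.003, -1.0, -0.002]]
force: [-0.2, -0.9, -0.2]
finger_gap: 0.0857
```

Emit:
carry_out --series "0 0 0 0 0 0;0 0 0 0 0 0;0 0 0 0 0 0;0 0 0 0 0 0;0 0 0 0 0 0;0 0 0 0 0 0;0 0 0 0 0 0" --hand 0

```text
time_s: 4.9
eef_pos: [0.4506, 0.0639, 0.0095]
ee_rot: [[0.892, 0.005, 0.452], [-0.452, -0.003, 0.892], [0.005, -1.0, -0.001]]
force: [-0.7, 0.8, 11.1]
finger_gap: 0.0479
```

```bash
python3 w.py w3 bearing_large_mid; python3 -c "
from workcell import *; s=get_state(); print(s['finger_gap'],s['force'],s['eef_pos'])"; python3 -c "
import cv2;cv2.imwrite('pics/w3c.png',cv2.resize(cv2.imread('pics/w3.png')[150:400,160:480],None,fx=2,fy=2))"
```

```text
4.9 [0.4506 0.0639 0.0095] jaw 63.1 tilt [ 0.005 -1.    -0.001] cam [[0.273, 0.38], [-0.14, 0.099], [-0.952, 0.151]]
bearing_large_mid 0.68 [317.4 253.6] [0.4485 0.0637 0.008 ] depth [ 0.452  0.062 -0.   ]
0.047902576311955804 [-0.77072655  0.15620693 11.0807745 ] [0.45062977 0.06384876 0.00950372]
```

View pics/w3c.png

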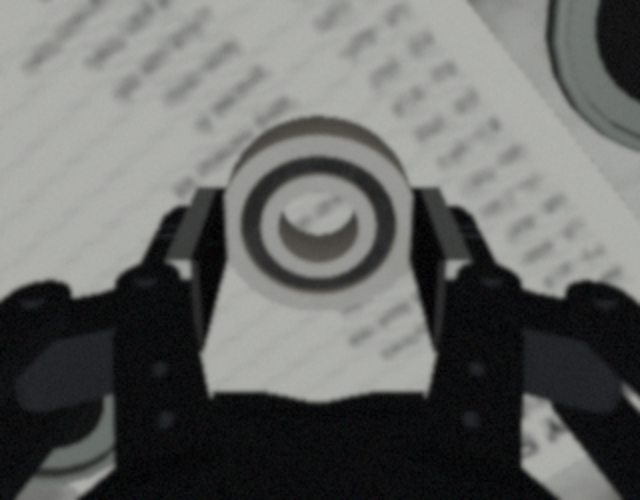

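The ring is held between the pads, centred at crop (318,215). I'll lift it and carry it to the large dish at (0.445, 0.1745).

Emit:
carry_out --series "0 -0.2 0 0 0 0;0 -0.4 0 0 0 0;-0.2 -0.4 0.4 0 0 0;-0.4 -0.4 0.75 0 0 0;-0.55 -0.4 0.97 0 0 0;-0.55 -0.4 0.97 0 0 0;-0.55 -0.4 0.97 0 0 0;-0.55 -0.4 0.97 0 0 0"

```text
time_s: 5.8
eef_pos: [0.4453, 0.1746, 0.0492]
ee_rot: [[0.892, 0.004, 0.452], [-0.452, -0.003, 0.892], [0.005, -1.0, -0.001]]
force: [0.1, -0.1, -0.5]
finger_gap: 0.0476
```

```bash
python3 w.py w4 dish_large_floor bearing_large_mid; python3 -c "
import cv2;cv2.imwrite('pics/w4c.png',cv2.resize(cv2.imread('pics/w4.png')[150:400,160:480],None,fx=2,fy=2))"
```

```text
5.8 [0.4453 0.1746 0.0492] jaw 63.1 tilt [ 0.005 -1.    -0.001] cam [[0.273, 0.375], [-0.14, 0.21], [-0.952, 0.191]]
bearing_large_mid 0.75 [319.8 257.5] [0.4655 0.1647 0.008 ] depth [0.468 0.164 0.003]
```

View pics/w4c.png

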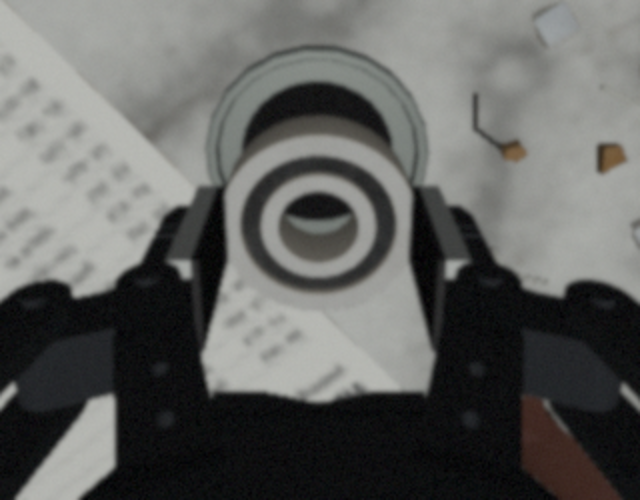

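The bearing is held level over the dish and centred (318 against 317). I'll lower it and release.

Emit:
carry_out --series "0 0.2 0 0 0 0;0 0.3 0 0 0 0;0 0.36 0 0 0 0;0 0.36 0 0 0 0;0 0.36 0 0 0 0"

```text
time_s: 6.45
eef_pos: [0.4456, 0.174, 0.013]
ee_rot: [[0.891, 0.004, 0.454], [-0.454, -0.003, 0.891], [0.005, -1.0, -0.001]]
force: [-0.1, -0.0, -1.1]
finger_gap: 0.0474
```

Emit:
carry_out --series "0 0 0 0 0 0;0 0 0 0 0 0;0 0 0 0 0 0;0 -0.3 0 0 0 0;0 -0.8 0 0 0 0;0 -0.8 0 0 0 0;0 -0.8 0 0 0 0" --hand 1

```text
time_s: 7.15
eef_pos: [0.4461, 0.1745, 0.0942]
ee_rot: [[0.891, 0.007, 0.454], [-0.454, -0.003, 0.891], [0.008, -1.0, 0.001]]
force: [0.1, 0.7, 0.2]
finger_gap: 0.0855
```

```bash
python3 w.py w5 dish_large_floor bearing_large_mid bearing_small_mid dish_small_floor; python3 -c "
import cv2;cv2.imwrite('pics/w5c.png',cv2.resize(cv2.imread('pics/w5.png')[100:380,180:480],None,fx=2,fy=2))"
```

```text
7.15 [0.4461 0.1745 0.0942] jaw 63.0 tilt [ 0.008 -1.     0.001] cam [[0.276, 0.375], [-0.14, 0.21], [-0.951, 0.236]]
dish_large_floor 0.73 [318.9 208.1] [0.4498 0.1724 0.003 ] depth [0.45  0.172 0.004]
bearing_large_mid 0.72 [315.4 207.2] [0.4462 0.171  0.008 ] depth [0.448 0.17  0.002]
bearing_small_mid 0.34 [319.  206.2] [0.4472 0.1738 0.0065] depth [0.448 0.173 0.004]
dish_small_floor 0.75 [126.1 323.5] [ 0.4707 -0.0453  0.003 ] depth [0.407 0.124 0.157]
```

View pics/w5c.png

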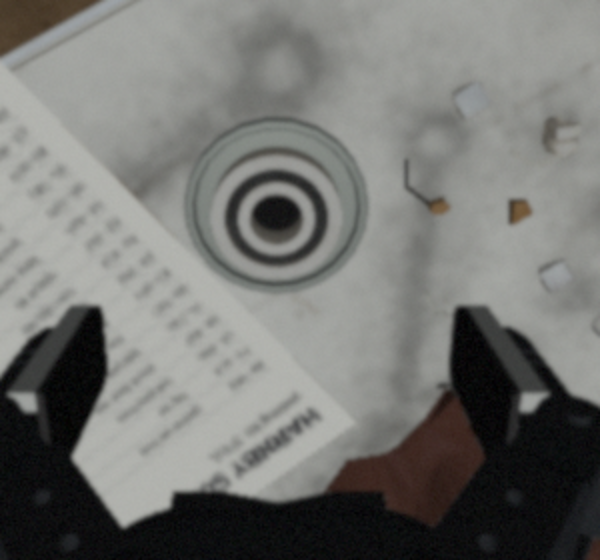

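The large bearing lies flat in its dish at crop (276,205). Next is the small bearing. I'll turn the jaw to about 14° to keep the fingers away from the turquoise and green bottles.

Emit:
carry_out --series "0.4 -0.3 -0.15 0 0 0;0.8 -0.5 -0.35 0 0 0;1 -0.5 -0.4 0 0 0;1 -0.5 -0.4 0 0 0"

```text
time_s: 7.8
eef_pos: [0.5184, 0.091, 0.1421]
ee_rot: [[0.889, 0.004, 0.457], [-0.457, -0.004, 0.889], [0.006, -1.0, -0.002]]
force: [-0.2, 0.2, -0.6]
finger_gap: 0.0855
```

Emit:
carry_out --series "0.4 0 -0.2 0 0.023 0;0.8 0 -0.42 0 0.046 0;0.95 0 -0.42 0 0.068 0;0.95 0 -0.42 0 0.091 0;0.95 0 -0.42 0 0.114 0;0.95 0 -0.42 0 0.136 0;0.95 0 -0.42 0 0.136 0;0.95 0 -0.42 0 0.136 0"

```text
time_s: 8.6
eef_pos: [0.5824, 0.0111, 0.1415]
ee_rot: [[0.243, 0.001, 0.97], [-0.97, -0.003, 0.243], [0.004, -1.0, 0.0]]
force: [-0.1, -0.5, -0.1]
finger_gap: 0.0854
```

```bash
python3 w.py w6 bearing_small_mid bearing_large_mid dish_small_floor bottle_mid; cat >> h.py <<'E'
def W(n): z=np.load(n+".npz"); return dict(intrinsics=z["K"],pose=z["T"])
def goto(x,y,z,jaw=None,s=None):
    s=s or get_state(); R=np.array(s["ee_rot"]); v=R.T@(np.array([x,y,z])-s["eef_pos"])*10
    j=np.degrees(np.arctan2(R[1,2],R[0,2])); print("at",np.round(s["eef_pos"],4),"jaw",round(j,1),"shift",np.round(v,2),"wy",None if jaw is None else round(-(((jaw-j)+90)%180-90)/360,3))
def circles(n,z,lo,hi,p2=35):
    g=cv2.cvtColor(cv2.imread("pics/"+n+".png"),6); c=cv2.HoughCircles(cv2.GaussianBlur(g,(5,5),1),3,1.2,20,param1=80,param2=p2,minRadius=lo,maxRadius=hi)
    for x,y,r in (c[0][:5] if c is not None else []): print("circ",np.round([x,y,r],1),np.round(onz("",(x,y),z,W(n)),4))
E
python3 -c "
from h import *; circles('w6',.013,14,45); goto(.609,0,.006)"
```

```text
8.6 [0.5824 0.0111 0.1415] jaw 14.1 tilt [ 0.004 -1.     0.   ] cam [[0.075, 0.562], [-0.296, 0.087], [-0.952, 0.283]]
bearing_small_mid 0.76 [344.6 203.9] [0.61   0.0018 0.0065] depth [ 0.611 -0.     0.   ]
dish_small_floor 0.58 [199.2 213.9] [ 0.4709 -0.0453  0.003 ] depth [ 0.471 -0.045  0.004]
bottle_mid 0.9 [298.8 296.9] [ 0.5856 -0.0813  0.052 ] depth [ 0.584 -0.073  0.064]
bottle_mid 0.58 [390.7 301.5] [ 0.6691 -0.0656  0.052 ] depth [ 0.662 -0.056  0.066]
circ [196.2 213.   30.6] [ 0.4712 -0.0404  0.013 ]
circ [345. 207.  16.] [0.6101 0.0008 0.013 ]
circ [299.4 305.4  20.4] [ 0.5926 -0.1201  0.013 ]
at [0.5835 0.0105 0.1425] jaw 13.9 shift [0.16 1.37 0.22] wy None
```

View pics/w6.png

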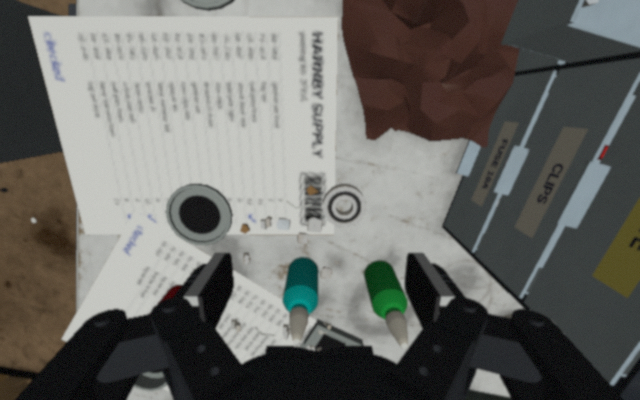

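```bash
python3 - <<'E'
from h import *
z=np.load("w6.npz"); d=z["d"]; K,T=z["K"],z["T"]
v,u=np.mgrid[0:400,0:640]; pc=np.stack([(u-K[0,2])/K[0,0]*d,(v-K[1,2])/K[1,1]*d,d],-1)@T[:3,:3].T+T[:3,3]
h=pc[...,2]*1000
np.set_printoptions(linewidth=220)
m=h[170:244,290:370]; print(np.round(cv2.resize(m,None,fx=.25,fy=.25,interpolation=cv2.INTER_AREA)).astype(int))
im=cv2.imread("pics/w6.png")[160:260,250:380]; cv2.imwrite("pics/w6c.png",cv2.resize(im,None,fx=5,fy=5,interpolation=cv2.INTER_CUBIC))
E
```

```text
[[ 0  0  0  0  0  0 -1  0  0  0  0  0  0  0 -1 -1 -1  0 -1 -1]
 [ 0  0  0  0  0  0  0  0  0  0  0  0 -1 -1 -1  0 -1  0 -1 17]
 [ 0  0  0  0  0  0  0  0  0  0  0  0  0  0  0  0 17  0 -1 -1]
 [ 0  0  0  0  0  0  0  0  0  0  0  1 20  4  3  0 17 -1 -1 -1]
 [18 18  0  0  3  3  1  0  0  0 22 10 12 12 12 11  6  0 -1 -1]
 [ 0  0  0  0  2  3  3  0  0  6 12 11 11 11 11 12 12  7  0 -1]
 [ 0  0  0  0 18  0  0  0  3 12 11 11 11 12 11 10 11 12  2 -1]
 [ 0 18  0  0  0 18  0  0  8 12 11 12  6  2  4 11 28 11  8  0]
 [ 1  0  0  0  1  1  0  0  9 11 11  7 -1 -1 -1  5 11 11 12 -1]
 [ 0  1  1  0 -1  0  0  0  9 11 11  6  0 -1  0  7 11 11 12  0]
 [ 0  0  0  0  0  0  0  0  7 11 11 12  5  3  6 11 11 11  8  0]
 [ 0  0  0  0  0  0  0  0  3 12 10 11 12 12 12 11 10 12  3 -1]
 [ 0  0  0  0  1  2  2  1  0  7 12 11 10 11 10 11 12  6 -1 17]
 [ 0  0  0 17  1  3  3  3  0  0  4 10 12 12 12 11  3  0 -1  0]
 [ 0  0  0  0 19 20  3  2  0 36  0 17  1  2  1  0  0 -1 -1 -1]
 [ 0  0  1  0  0  1  2  1  0  0  0 -1 -1 -1 -1  0 -1 -1  0 -1]
 [ 0  0  3  3  1  0  0 -1  0  0  0  0 17  0  0  0 -1  0 17 -1]
 [ 0  0  3  3  1  0 -1 -1  0 17  0 18  0 -1 -1  0 -1 -1  0 -1]]
```

View pics/w6c.png

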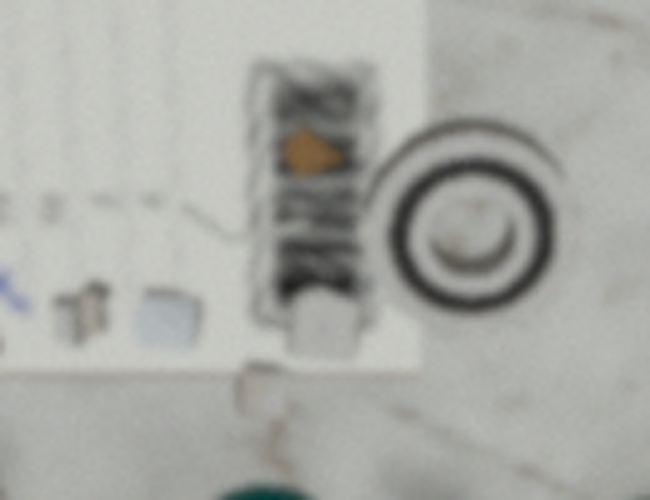

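The small bearing is at (344,206), which puts it at (0.610, 0.001). The bits beside it are only 3 mm high, so fingertips at about 6.5 mm will clear them.

Emit:
carry_out --series "0.16 0 0.23 0 0 0;0.16 0.5 0.23 0 0 0;0.16 0.9 0.23 0 0 0;0.16 1 0.23 0 0 0;0.16 1 0.23 0 0 0"

```text
time_s: 9.35
eef_pos: [0.6087, 0.0003, 0.0411]
ee_rot: [[0.241, -0.0, 0.971], [-0.971, -0.003, 0.241], [0.003, -1.0, -0.001]]
force: [0.2, 0.5, 0.1]
finger_gap: 0.0851
```

```bash
python3 w.py w7 bearing_small_mid; python3 -c "
from h import *; circles('w7',.013,18,60); goto(.610,.001,.006)"
```

```text
9.35 [6.087e-01 3.000e-04 4.110e-02] jaw 13.9 tilt [ 0.003 -1.    -0.001] cam [[0.073, 0.589], [-0.296, 0.076], [-0.952, 0.183]]
bearing_small_mid 0.84 [317.9 231.1] [ 6.072e-01 -4.000e-04  6.500e-03] depth [ 0.608 -0.004 -0.001]
circ [ 97.8 255.   57.8] [ 0.4733 -0.048   0.013 ]
circ [114.6 225.   56.6] [ 0.483  -0.0241  0.013 ]
circ [ 89.4 235.8  38. ] [ 0.4679 -0.0354  0.013 ]
circ [321.  232.2  25. ] [0.6086 0.0021 0.013 ]
circ [118.2 249.   38.2] [ 0.4859 -0.0404  0.013 ]
at [ 6.112e-01 -1.000e-04  4.400e-02] jaw 13.9 shift [-0.02  0.38 -0.01] wy None
```

Emit:
carry_out --series "0 0.2 0 0 0 0;0 0.37 0 0 0 0;0 0.37 0 0 0 0;0 0.37 0 0 0 0"

```text
time_s: 9.85
eef_pos: [0.6127, -0.0003, 0.0088]
ee_rot: [[0.241, 0.009, 0.97], [-0.971, -0.005, 0.241], [0.007, -1.0, 0.008]]
force: [-0.0, 0.3, 0.2]
finger_gap: 0.0852
```

Emit:
carry_out --series "0 0 0 0 0 0;0 0 0 0 0 0;0 0 0 0 0 0;0 0 0 0 0 0;0 0 0 0 0 0;0 0 0 0 0 0;0 0 0 0 0 0;0 0 0 0 0 0" --hand 0

```text
time_s: 10.65
eef_pos: [0.613, -0.0004, 0.0104]
ee_rot: [[0.241, 0.01, 0.971], [-0.971, -0.005, 0.241], [0.008, -1.0, 0.009]]
force: [-2.1, -0.5, 7.8]
finger_gap: 0.0354
```

Emit:
carry_out --series "0 -0.2 0 0 0 0;0 -0.6 0 0 0 0;0 -0.9 0 0 0 0;0 -0.9 0 0 0 0"

```text
time_s: 11.05
eef_pos: [0.6153, -0.0004, 0.1051]
ee_rot: [[0.241, 0.02, 0.97], [-0.97, -0.007, 0.241], [0.011, -1.0, 0.017]]
force: [1.1, -0.4, -0.1]
finger_gap: -0.0002
```

```bash
python3 w.py w8 dish_small_floor; python3 -c "
from h import *; goto(.471,-.044,.05);circles('w8',.003,20,45)
print('dish tri',tri('',(200,213),'',(np.array([238.2,261])),W('w6'),W('w2')))"; python3 -c "
import cv2;cv2.imwrite('pics/w8c.png',cv2.resize(cv2.imread('pics/w8.png')[130:360,100:500],None,fx=1.6,fy=1.6))"
```

```text
11.05 [ 6.153e-01 -4.000e-04  1.051e-01] jaw 14.0 tilt [ 0.011 -1.     0.017] cam [[0.091, 0.593], [-0.3, 0.076], [-0.95, 0.246]]
dish_small_floor 0.67 [143.7 210.7] [ 0.4712 -0.0474  0.003 ] depth [ 0.472 -0.047  0.004]
at [0.6123 0.     0.1012] jaw 13.9 shift [ 0.08  0.5  -1.48] wy None
circ [147.  202.2  28.4] [ 0.4734 -0.0388  0.003 ]
circ [346.2 197.4  21.6] [0.639  0.0059 0.003 ]
dish tri (array([ 0.47275615, -0.04404829,  0.00816729]), np.float64(0.004246340255456346))
```

View pics/w8c.png

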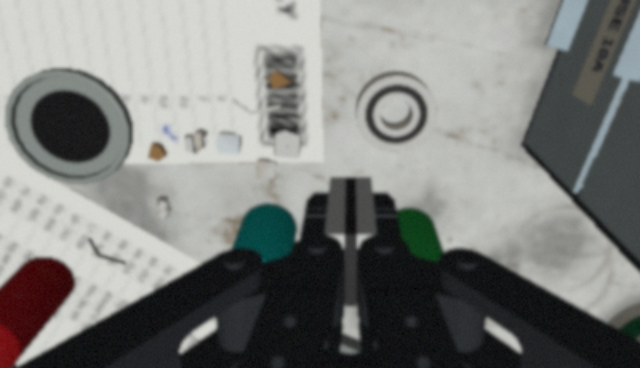

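The grasp slipped off the top edge because there was too little overlap. The ring now lies at crop (396,112), about 29 mm further out. I'll re-measure it, check the cabinet clearance and check the noise of the pose readings.

```bash
python3 - <<'E'
from h import *
P=W("w8")
print("bearing",onz("",(347.5,200.5),.0125,P),"net",[ (r["location"],r["conf"]) for r in place_of("wrist","bearing_small_mid")[:2]])
z=np.load("w8.npz"); d=z["d"]
for px in [(426,222),(440,235),(470,200),(420,235),(450,245)]: print(px,np.round(bydepth("",px,d,P),3))
for i in range(5):
    s=get_state(); print(np.round(s["eef_pos"],4),np.round(np.array(s["ee_rot"])[:,1],3)); get_image("wrist")
E
```

```text
bearing [0.63894487 0.00622235 0.0125    ] net [([347.5, 200.7], 0.79)]
(426, 222) [ 0.716 -0.001 -0.   ]
(440, 235) [0.714 0.002 0.033]
(470, 200) [0.714 0.039 0.052]
(420, 235) [ 0.716 -0.014 -0.001]
(450, 245) [0.714 0.002 0.052]
[6.114e-01 1.000e-04 1.000e-01] [ 0.009 -0.005 -1.   ]
[6.11e-01 2.00e-04 9.93e-02] [ 0.008 -0.005 -1.   ]
[6.108e-01 2.000e-04 9.900e-02] [ 0.007 -0.005 -1.   ]
[6.109e-01 2.000e-04 9.890e-02] [ 0.007 -0.005 -1.   ]
[6.111e-01 2.000e-04 9.890e-02] [ 0.007 -0.005 -1.   ]
```

Emit:
carry_out --series "0.01 0 0.29 -0.001 0 0.001;0.01 0.3 0.29 -0.001 0 0.001;0.01 0.54 0.29 -0.001 0 0.001;0.01 0.54 0.29 -0.001 0 0.001;0.01 0.54 0.29 -0.001 0 0.001;0.01 0.54 0.29 -0.001 0 0.001;0.01 0.54 0.29 -0.001 0 0.001" --hand 0.72

```text
time_s: 12.15
eef_pos: [0.641, 0.0057, 0.0467]
ee_rot: [[0.241, 0.003, 0.971], [-0.971, -0.001, 0.241], [0.001, -1.0, 0.002]]
force: [0.7, -0.2, 0.4]
finger_gap: 0.0617
```

```bash
python3 w.py w9 bearing_small_mid; python3 -c "
from h import *; circles('w9',.013,18,40); s=get_state(); print(np.round(s['ee_rot'],3)[:,1],s['finger_gap']); goto(.639,.006,.004)"
```

```text
12.15 [0.641  0.0057 0.0467] jaw 13.9 tilt [ 0.001 -1.     0.002] cam [[0.075, 0.621], [-0.294, 0.081], [-0.953, 0.189]]
bearing_small_mid 0.89 [314.7 227.1] [0.6373 0.005  0.0065] depth [ 0.638  0.002 -0.   ]
circ [ 53.4 235.8  39.2] [ 0.474  -0.0388  0.013 ]
circ [ 72.6 244.2  39.2] [ 0.4861 -0.042   0.013 ]
circ [316.2 229.8  23.3] [0.6381 0.0061 0.013 ]
[ 0.002 -0.001 -1.   ] 0.06125500809706845
at [0.6407 0.0058 0.0465] jaw 13.9 shift [-0.01  0.42 -0.02] wy None
```

Emit:
carry_out --series "0 0.2 -0.02 0 0 0;0 0.4 -0.02 0 0 0;0 0.42 -0.02 0 0 0;0 0.42 -0.02 0 0 0;0 0.42 -0.02 0 0 0;0 0.42 -0.02 0 0 0;0 0.42 -0.02 0 0 0;0 0.42 -0.02 0 0 0"

```text
time_s: 13.05
eef_pos: [0.6392, 0.0052, 0.0051]
ee_rot: [[0.241, 0.003, 0.971], [-0.971, -0.001, 0.241], [0.001, -1.0, 0.003]]
force: [0.3, 0.1, -0.3]
finger_gap: 0.0618
```

Emit:
carry_out --series "0 0 0 0 0 0;0 0 0 0 0 0"

```text
time_s: 13.25
eef_pos: [0.6394, 0.0052, 0.0053]
ee_rot: [[0.241, 0.003, 0.971], [-0.971, -0.001, 0.241], [0.002, -1.0, 0.003]]
force: [0.1, 1.1, 0.6]
finger_gap: 0.0617
```

Emit:
carry_out --series "0 0.01 0 0 0 0;0 0.01 0 0 0 0;0 0.01 0 0 0 0;0 0.01 0 0 0 0;0 0.01 0 0 0 0;0 0.01 0 0 0 0;0 0.01 0 0 0 0;0 0.01 0 0 0 0" --hand 0

```text
time_s: 14.05
eef_pos: [0.6395, 0.0052, 0.0048]
ee_rot: [[0.241, 0.004, 0.971], [-0.971, -0.001, 0.241], [0.002, -1.0, 0.003]]
force: [-1.7, 0.3, 5.5]
finger_gap: 0.0383
```

Emit:
carry_out --series "0 -0.05 0 0 0 0;0 -0.1 0 0 0 0;0 -0.2 0 0 0 0;0 -0.3 0 0 0 0;0 -0.4 0 0 0 0;0 -0.4 0 0 0 0"

```text
time_s: 14.65
eef_pos: [0.6408, 0.005, 0.047]
ee_rot: [[0.241, 0.008, 0.971], [-0.971, -0.002, 0.241], [0.003, -1.0, 0.007]]
force: [0.9, 0.2, -1.2]
finger_gap: 0.0377
```

The small bearing is held (gap 0.038, the same 4 mm under-reading as before). I'll carry it to the small dish at (0.471, -0.0455).

Emit:
carry_out --series "0.04 -0.1 -0.3 0 0 0;0.04 -0.1 -0.6 0 0 0;0.04 -0.1 -0.9 0 0 0;0.04 -0.1 -0.9 0 0 0;0.04 -0.1 -0.9 0 0 0"

```text
time_s: 15.15
eef_pos: [0.5544, -0.0208, 0.0566]
ee_rot: [[0.24, 0.008, 0.971], [-0.971, -0.002, 0.24], [0.004, -1.0, 0.008]]
force: [-0.0, -0.2, -1.2]
finger_gap: 0.0379
```

Emit:
carry_out --series "0.04 0 -0.4 0 0 0;0.04 0 -0.85 0 0 0;0.04 0 -0.85 0 0 0;0.04 0 -0.85 0 0 0;0.04 0 -0.85 0 0 0;0.04 0 -0.85 0 0 0;0.04 0 -0.85 0 0 0"

```text
time_s: 15.85
eef_pos: [0.4744, -0.0451, 0.056]
ee_rot: [[0.241, 0.01, 0.97], [-0.971, -0.002, 0.241], [0.005, -1.0, 0.009]]
force: [0.7, 0.3, -0.5]
finger_gap: 0.0381
```

```bash
python3 w.py wa dish_small_floor bearing_small_mid bottle_mid; python3 -c "
from h import *; print(np.round(get_state()['ee_rot'],3)[:,1]);goto(.471,-.0455,.0085)
import cv2;cv2.imwrite('pics/wac.png',cv2.resize(cv2.imread('pics/wa.png')[150:350,160:480],None,fx=2,fy=2))"
```

```text
15.85 [ 0.4744 -0.0451  0.056 ] jaw 13.9 tilt [ 0.005 -1.     0.009] cam [[0.082, 0.453], [-0.295, 0.03], [-0.952, 0.198]]
dish_small_floor 0.78 [315.8 221.1] [ 0.472  -0.0466  0.003 ] depth [ 0.467 -0.025  0.057]
bearing_small_mid 0.6 [315.7 258.8] [ 0.4786 -0.0738  0.0065] depth [ 0.479 -0.074  0.007]
bottle_mid 0.84 [613.2 347.9] [ 0.668  -0.0659  0.052 ] depth [ 0.657 -0.061  0.06 ]
[ 0.009 -0.002 -1.   ]
at [ 0.4732 -0.045   0.0559] jaw 13.9 shift [-0.    0.47 -0.03] wy None
```

View pics/wac.png

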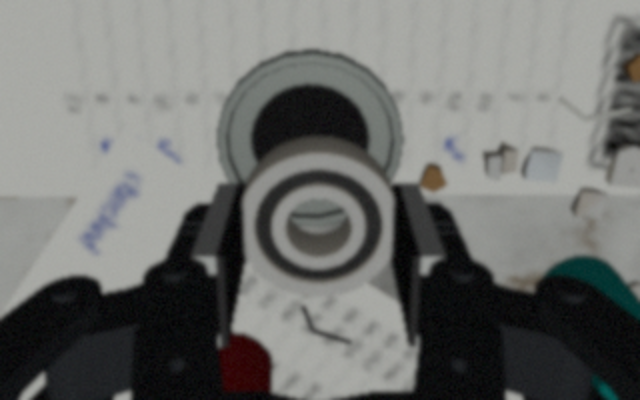

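The small bearing is centred over the small dish (319 against 311 in the crop, so about 2 mm at the dish). I'll lower it with a small tilt fix and release.

Emit:
carry_out --series "0 0.2 -0.02 -0.001 0 0.001;0 0.4 -0.02 -0.001 0 0.001;0 0.47 -0.02 -0.001 0 0.001;0 0.47 -0.02 -0.001 0 0.001;0 0.47 -0.02 -0.001 0 0.001;0 0.47 -0.02 -0.001 0 0.001;0 0.47 -0.02 -0.001 0 0.001"

```text
time_s: 16.75
eef_pos: [0.4719, -0.0456, 0.0092]
ee_rot: [[0.241, 0.002, 0.971], [-0.971, 0.003, 0.241], [-0.002, -1.0, 0.002]]
force: [0.3, 0.9, -1.5]
finger_gap: 0.0379
```

Emit:
carry_out --series "0 0 0 0 0 0;0 0 0 0 0 0;0 0 0 0 0 0;0 -0.3 0 0 0 0;0 -0.7 0 0 0 0;0 -1 0 0 0 0;0 -1 0 0 0 0;0 -1 0 0 0 0;0 -1 0 0 0 0;0 -1 0 0 0 0" --hand 0.72

```text
time_s: 17.75
eef_pos: [0.4708, -0.0456, 0.1081]
ee_rot: [[0.241, -0.001, 0.971], [-0.971, 0.004, 0.241], [-0.004, -1.0, -0.0]]
force: [-0.0, 0.6, -0.3]
finger_gap: 0.0616
```

```bash
python3 w.py wb dish_small_floor bearing_small_mid bottle_mid bottle_cup_floor tray_floor; python3 -c "
from h import *; print(np.round(get_state()['ee_rot'],3)[:,1])"
```

```text
17.75 [ 0.4708 -0.0456  0.1081] jaw 13.9 tilt [-0.004 -1.    -0.   ] cam [[0.072, 0.451], [-0.29, 0.029], [-0.954, 0.251]]
dish_small_floor 0.76 [322.8 197.4] [ 0.4729 -0.0438  0.003 ] depth [ 0.473 -0.044  0.002]
bearing_small_mid 0.77 [318.9 202.1] [ 0.4704 -0.0478  0.0065] depth [ 0.471 -0.049  0.002]
bottle_mid 0.98 [281.  332.3] [ 0.4637 -0.1495  0.052 ] depth [ 0.463 -0.138  0.065]
bottle_mid 0.94 [557.2 297.1] [ 0.6669 -0.0644  0.052 ] depth [ 0.657 -0.06   0.061]
bottle_mid 0.75 [453.3 291.6] [ 0.586  -0.0793  0.052 ] depth [ 0.579 -0.074  0.062]
tray_floor 0.62 [417.2 385.1] [ 0.6252 -0.2266  0.003 ] depth [ 0.487 -0.023  0.2  ]
[ 0.001  0.003 -1.   ]
```

View pics/wb.png

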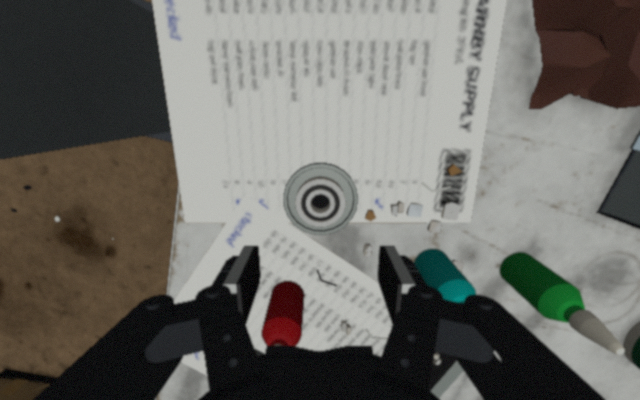

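The small bearing sits flat in its dish at (320,200). Next is the red bottle near (0.464, -0.149), seen at (283,315).

Emit:
carry_out --series "0 -0.3 0 0 0 0;0.3 -0.45 -0.1 0 0 0;0.6 -0.45 -0.2 0 0 0;0.98 -0.45 -0.31 0 0 0;0.98 -0.45 -0.31 0 0 0;0.98 -0.45 -0.31 0 0 0;0.98 -0.45 -0.31 0 0 0;0.98 -0.45 -0.31 0 0 0" --hand 1

```text
time_s: 18.85
eef_pos: [0.4646, -0.1471, 0.1532]
ee_rot: [[0.242, -0.0, 0.97], [-0.97, 0.004, 0.242], [-0.004, -1.0, 0.001]]
force: [0.3, -0.0, -0.7]
finger_gap: 0.0855
```

```bash
python3 w.py wc bottle_mid bottle_cup_floor; python3 - <<'E'
from h import *
goto(.464,-.149,.043)
z=np.load("wc.npz"); d=z["d"]; K,T=z["K"],z["T"]; im=cv2.imread("pics/wc.png").astype(int)
v,u=np.mgrid[0:400,0:640]; pc=np.stack([(u-K[0,2])/K[0,0]*d,(v-K[1,2])/K[1,1]*d,d],-1)@T[:3,:3].T+T[:3,3]
m=(im[...,2]>90)&(im[...,1]<60)&(im[...,0]<60)&(d>0); q=pc[m]; q=q[np.hypot(q[:,0]-.464,q[:,1]+.149)<.05]
print(len(q),np.round(np.percentile(q,[3,50,97],axis=0),4))
from scipy.optimize import least_squares
q=q[(q[:,2]>.01)&(q[:,2]<.07)]
if len(q)>50: print("axis",least_squares(lambda p:np.hypot(q[:,0]-p[0],q[:,1]-p[1])-.0165,[.464,-.149],loss="soft_l1",f_scale=.002).x)
E
```

```text
18.85 [ 0.4646 -0.1471  0.1532] jaw 14.0 tilt [-0.004 -1.     0.001] cam [[0.073, 0.445], [-0.289, -0.073], [-0.954, 0.296]]
bottle_mid 0.95 [316.4 201.7] [ 0.462  -0.1494  0.052 ] depth [ 0.46  -0.141  0.078]
bottle_mid 0.75 [482.4 163.4] [ 0.5878 -0.0835  0.052 ] depth [ 0.579 -0.083  0.067]
bottle_mid 0.67 [581.4 166.3] [ 0.6689 -0.0657  0.052 ] depth [ 0.657 -0.066  0.065]
bottle_cup_floor 0.68 [275.3 268.4] [ 0.4397 -0.252   0.003 ] depth [ 0.44  -0.252  0.002]
at [ 0.4649 -0.1475  0.1534] jaw 14.0 shift [ 0.02  1.1  -0.01] wy None
647 [[ 0.4499 -0.1546  0.0555]
 [ 0.461  -0.1404  0.0616]
 [ 0.4767 -0.1333  0.0677]]
axis [ 0.46494235 -0.1534222 ]
```

View pics/wc.png

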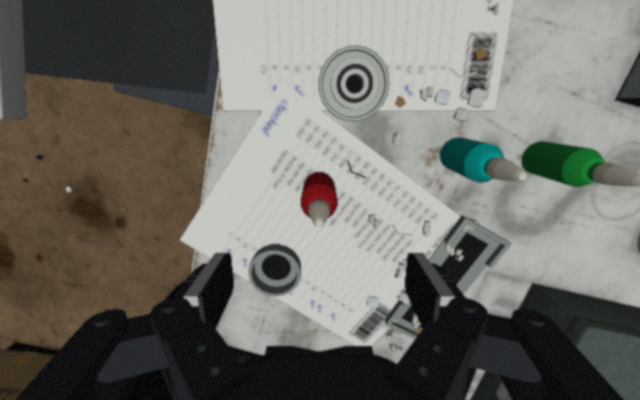

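The red bottle is between the fingers at (319,200). The cup is at (277,268) and the tray at (450,275). I'll descend and grasp.

Emit:
carry_out --series "0.02 0.3 -0.01 0 0 0;0.02 0.6 -0.01 0 0 0;0.02 0.9 -0.01 0 0 0;0.02 1 -0.01 0 0 0;0.02 1 -0.01 0 0 0;0.02 1 -0.01 0 0 0;0.02 1 -0.01 0 0 0"

```text
time_s: 19.7
eef_pos: [0.4654, -0.1498, 0.0546]
ee_rot: [[0.242, 0.003, 0.97], [-0.97, 0.002, 0.242], [-0.001, -1.0, 0.003]]
force: [-0.1, 0.1, 0.6]
finger_gap: 0.0856
```

Emit:
carry_out --series "0 0.1 0 0 0 0;0 0.1 0 0 0 0;0 0.1 0 0 0 0;0 0.1 0 0 0 0"

```text
time_s: 20.1
eef_pos: [0.4654, -0.1498, 0.0447]
ee_rot: [[0.242, 0.003, 0.97], [-0.97, 0.002, 0.242], [-0.001, -1.0, 0.003]]
force: [0.1, 0.0, 0.5]
finger_gap: 0.0859
```

Emit:
carry_out --series "0 0 0 0 0 0;0 0 0 0 0 0;0 0 0 0 0 0;0 0 0 0 0 0;0 0 0 0 0 0;0 0 0 0 0 0;0 0 0 0 0 0;0 0 0 0 0 0;0 0 0 0 0 0" --hand 0

```text
time_s: 21.0
eef_pos: [0.4655, -0.1498, 0.045]
ee_rot: [[0.242, 0.003, 0.97], [-0.97, 0.002, 0.242], [-0.001, -1.0, 0.003]]
force: [-0.3, 0.1, 6.0]
finger_gap: 0.0314
```

Emit:
carry_out --series "0 -0.1 0 0 0 0;0 -0.3 0 0 0 0;0 -0.5 0 0 0 0;0 -0.5 0 0 0 0;0 -0.5 0 0 0 0;0 -0.5 0 0 0 0"

```text
time_s: 21.6
eef_pos: [0.4648, -0.1496, 0.0944]
ee_rot: [[0.242, 0.002, 0.97], [-0.97, 0.002, 0.242], [-0.002, -1.0, 0.002]]
force: [0.4, 0.2, -0.7]
finger_gap: 0.0313
```

```bash
python3 w.py wd bottle_cup_floor tray_floor; python3 - <<'E'
from h import *
print(np.round(get_state()['ee_rot'],3)[:,1]); goto(.440,-.248,.05)
for r in find_in("wrist","bottle_mid")[:2]: print(r)
print("cup tri",tri("",(277,268),"",(434,100),W("wc"),W("wc")) if 0 else "")
E
```

```text
21.6 [ 0.4648 -0.1496  0.0944] jaw 14.0 tilt [-0.002 -1.     0.002] cam [[0.075, 0.445], [-0.291, -0.075], [-0.954, 0.237]]
bottle_cup_floor 0.52 [365.3  74.4] [ 0.4729 -0.0452  0.003 ] depth [ 0.473 -0.045  0.002]
tray_floor 0.9 [465.8 316.9] [ 0.6266 -0.226   0.003 ] depth [ 0.507 -0.127  0.157]
[ 0.001  0.003 -1.   ]
at [ 0.4648 -0.1496  0.0942] jaw 14.0 shift [ 0.9   0.44 -0.48] wy None
{'location': [615.0, 165.5], 'conf': 0.8}
{'location': [317.5, 260.2], 'conf': 0.64}
cup tri
```

The bottle is held. I'll locate the cup's floor disc from several views.

```bash
python3 - <<'E'
from h import *
def blob(n,px,P,z,th=60,r=28):
    g=cv2.cvtColor(cv2.imread("pics/"+n+".png"),6); x,y=map(int,px); m=np.zeros_like(g); cv2.circle(m,(x,y),r,255,-1)
    k,l,st,c=cv2.connectedComponentsWithStats(((g<th)&(m>0)).astype(np.uint8))
    for i in range(1,k):
        if st[i,4]>25: print(n,st[i].tolist(),np.round(c[i],1),np.round(onz("",c[i],z,P),4))
blob("wc",(277,267),W("wc"),.003); blob("top",(354,228),camera_params("top"),.003,80,11)
blob("scene",(312,242),camera_params("scene"),.003,60,14)
blob("wb",(0,0),W("wb"),.003)
# known reference: small dish disc seen by top (true ~ .4715,-.0455)
blob("top",(277,216),camera_params("top"),.003,80,11); blob("scene",(282,182),camera_params("scene"),.003,60,14)
# cup rim circle in wc
circles("wc",.018,20,34,30)
E
```

```text
wc [258, 245, 41, 18, 137] [280.8 250.3] [ 0.441  -0.2285  0.003 ]
wc [262, 255, 28, 25, 535] [275.7 266.8] [ 0.4396 -0.2499  0.003 ]
wc [253, 270, 41, 23, 206] [270.2 285.6] [ 0.4384 -0.2751  0.003 ]
top [351, 225, 8, 7, 33] [354.7 227.7] [ 0.4415 -0.2522  0.003 ]
scene [307, 238, 11, 9, 81] [312.2 242.2] [ 0.44  -0.249  0.003]
wb [0, 0, 29, 29, 642] [11.6 11.6] [0.2172 0.0391 0.003 ]
scene [276, 178, 13, 10, 108] [282.1 182.6] [ 0.4705 -0.0446  0.003 ]
circ [275.4 268.2  25.8] [ 0.44   -0.2425  0.018 ]
circ [355.8  83.4  32. ] [ 0.4717 -0.046   0.018 ]
```

Emit:
carry_out --series "0.3 0 -0.16 0 0 0;0.6 0 -0.32 0 0 0;0.9 0 -0.48 0 0 0;0.9 0 -0.48 0 0 0;0.9 0 -0.48 0 0 0;0.9 0 -0.48 0 0 0;0.9 0 -0.48 0 0 0"

```text
time_s: 22.5
eef_pos: [0.44, -0.2472, 0.0938]
ee_rot: [[0.244, 0.001, 0.97], [-0.97, 0.004, 0.244], [-0.003, -1.0, 0.002]]
force: [0.8, 0.4, -0.2]
finger_gap: 0.0315
```

```bash
python3 w.py we bottle_cup_floor tray_floor torch_mid; python3 -c "
from h import *; goto(.440,-.249,.0485)
import cv2;cv2.imwrite('pics/wec.png',cv2.resize(cv2.imread('pics/we.png')[130:350,160:480],None,fx=2,fy=2))"
```

```text
22.5 [ 0.44   -0.2472  0.0938] jaw 14.1 tilt [-0.003 -1.     0.002] cam [[0.074, 0.42], [-0.29, -0.173], [-0.954, 0.236]]
bottle_cup_floor 0.55 [321.1 207. ] [ 0.4416 -0.2498  0.003 ] depth [ 0.436 -0.229  0.065]
tray_floor 0.98 [537.9 232.8] [ 0.6276 -0.2272  0.003 ] depth [ 0.627 -0.227  0.003]
torch_mid 0.6 [291.1 342.8] [ 0.4459 -0.3781  0.018 ] depth [ 0.445 -0.371  0.025]
torch_mid 0.6 [320.1 209.3] [ 0.4399 -0.2468  0.018 ] depth [ 0.435 -0.23   0.068]
at [ 0.4403 -0.2479  0.094 ] jaw 14.1 shift [ 0.01  0.45 -0.01] wy None
```

View pics/wec.png

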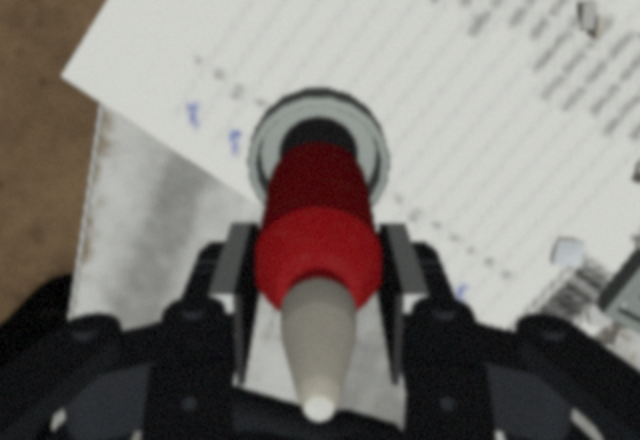

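The cup (crop centre x 318) and the bottle (319) are in line. I'll lower and release.

Emit:
carry_out --series "0.01 0.15 -0.01 0 0 0;0.01 0.3 -0.01 0 0 0;0.01 0.4 -0.01 0 0 0;0.01 0.455 -0.01 0 0 0;0.01 0.455 -0.01 0 0 0;0.01 0.455 -0.01 0 0 0;0.01 0.455 -0.01 0 0 0;0.01 0.455 -0.01 0 0 0"

```text
time_s: 23.5
eef_pos: [0.4397, -0.249, 0.0487]
ee_rot: [[0.244, 0.002, 0.97], [-0.97, 0.002, 0.244], [-0.002, -1.0, 0.002]]
force: [0.9, -0.2, -0.6]
finger_gap: 0.0317
```

Emit:
carry_out --series "0 0 0 0 0 0;0 0 0 0 0 0;0 0 0 0 0 0;0 0 0 0 0 0;0 -0.3 0 0 0 0;0 -0.7 0 0 0 0;0 -1 0 0 0 0;0 -1 0 0 0 0;0 -1 0 0 0 0;0 -1 0 0 0 0" --hand 1

```text
time_s: 24.5
eef_pos: [0.4388, -0.2486, 0.1477]
ee_rot: [[0.243, 0.0, 0.97], [-0.97, 0.004, 0.243], [-0.004, -1.0, 0.001]]
force: [0.2, 1.0, -0.8]
finger_gap: 0.0854
```

```bash
python3 w.py wf bottle_mid bottle_cup_floor tray_floor torch_mid; python3 - <<'E'
from h import *
z=np.load("wf.npz"); d=z["d"]; K,T=z["K"],z["T"]; im=cv2.imread("pics/wf.png").astype(int); g=im.max(2)
v,u=np.mgrid[0:400,0:640]; pc=np.stack([(u-K[0,2])/K[0,0]*d,(v-K[1,2])/K[1,1]*d,d],-1)@T[:3,:3].T+T[:3,3]
for nm,c,rad,zr in (("torch",(.45,-.381),.09,(.01,.05)),("tray",(.627,-.226),.09,(-.005,.015))):
    m=(np.hypot(pc[...,0]-c[0],pc[...,1]-c[1])<rad)&(pc[...,2]>zr[0])&(pc[...,2]<zr[1])&(d>0)&(g<70)
    m=cv2.morphologyEx(m.astype(np.uint8),cv2.MORPH_OPEN,np.ones((3,3)))>0
    q=pc[m]; 
    if len(q)<50: print(nm,len(q)); continue
    r=cv2.minAreaRect((q[:,:2]*1000).astype(np.float32)); print(nm,len(q),r,"z",np.percentile(q[:,2],[5,50,95]))
E
```

```text
24.5 [ 0.4388 -0.2486  0.1477] jaw 14.1 tilt [-0.004 -1.     0.001] cam [[0.074, 0.419], [-0.289, -0.174], [-0.954, 0.29]]
bottle_mid 0.95 [576.3  37.2] [ 0.5874 -0.0827  0.052 ] depth [ 0.578 -0.088  0.065]
tray_floor 0.57 [501.7 207.8] [ 0.6254 -0.2246  0.003 ] depth [ 0.625 -0.224  0.004]
torch_mid 0.94 [295.  305.4] [ 0.4443 -0.3802  0.018 ] depth [ 0.444 -0.374  0.027]
torch 3068 ((445.66839599609375, -376.42822265625), (29.521366119384766, 124.21314239501953), 85.39295959472656) z [0.01534131 0.02622361 0.03371735]
tray 3318 ((625.4940185546875, -222.12884521484375), (146.15216064453125, 58.522518157958984), 75.17692565917969) z [0.00179827 0.00294608 0.00704865]
```

View pics/wf.png

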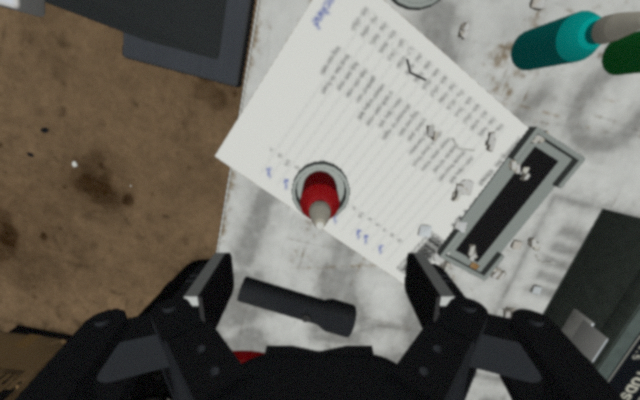

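The bottle stands upright in the cup at (320,190). The torch runs from (240,292) to (355,320) with its axis at about -4.6°, and the tray runs from (470,255) to (560,145) with its axis at about 75°. I'll go above the torch while turning the jaw towards -94.6°.

Emit:
carry_out --series "0.2 0 -0.04 0 0.022 0;0.4 0 -0.08 0 0.044 0;0.6 0 -0.12 0 0.066 0;0.8 0 -0.16 0 0.088 0;0.95 0 -0.19 0 0.11 0;0.95 0 -0.19 0 0.132 0;0.95 0 -0.19 0 0.154 0;0.95 0 -0.19 0 0.176 0;0.95 0 -0.19 0 0.198 0;0.95 0 -0.19 0 0.22 0"

```text
time_s: 25.75
eef_pos: [0.4436, -0.3455, 0.1466]
ee_rot: [[-0.91, -0.001, 0.416], [-0.416, 0.005, -0.91], [-0.001, -1.0, -0.005]]
force: [0.4, -0.2, 0.2]
finger_gap: 0.0854
```

Emit:
carry_out --series "0 0 0 0 0.022 0;0 0 0 0 0.044 0;0 0 0 0 0.066 0;0 0 0 0 0.08 0;0 0 0 0 0.08 0;0 0 0 0 0.08 0;0 0 0 0 0.08 0"

```text
time_s: 26.45
eef_pos: [0.4435, -0.3454, 0.1463]
ee_rot: [[-0.997, -0.001, -0.073], [0.073, 0.005, -0.997], [0.001, -1.0, -0.005]]
force: [-0.2, -0.1, 0.4]
finger_gap: 0.0856
```

```bash
python3 w.py wg torch_mid bottle_cup_floor; cat > fit.py <<'E'
import sys; from h import *
n=sys.argv[1]; z=np.load(n+".npz"); d=z["d"]; K,T=z["K"],z["T"]; g=cv2.imread("pics/"+n+".png").max(2)
v,u=np.mgrid[0:400,0:640]; pc=np.stack([(u-K[0,2])/K[0,0]*d,(v-K[1,2])/K[1,1]*d,d],-1)@T[:3,:3].T+T[:3,3]
for nm,c,rad,zr,th in (("torch",(.447,-.380),.08,(.008,.05),70),("torchtop",(.447,-.380),.08,(.025,.05),70),("tray",(.626,-.225),.1,(.006,.015),255),("strip",(.626,-.225),.075,(-.005,.0055),60),("box",(.72,-.25),.1,(.03,.2),255)):
    m=(np.hypot(pc[...,0]-c[0],pc[...,1]-c[1])<rad)&(pc[...,2]>zr[0])&(pc[...,2]<zr[1])&(d>0)&(g<th)
    m=cv2.morphologyEx(m.astype(np.uint8),cv2.MORPH_OPEN,np.ones((3,3)))>0; q=pc[m]
    if len(q)<50: continue
    r=cv2.minAreaRect((q[:,:2]*1000).astype(np.float32)); print(nm,len(q),np.round(r[0],1),np.round(r[1],1),round(r[2],1),"x",np.round(np.percentile(q[:,0],[1,99]),3),"z",np.round(np.percentile(q[:,2],[5,50,95]),4))
E
python3 fit.py wg; python3 fit.py wf; python3 -c "
from h import *; print(np.round(get_state()['ee_rot'],3)[:,1]); goto(.446,-.379,.015,-94.6)"
```

```text
26.45 [ 0.4435 -0.3454  0.1463] jaw -94.2 tilt [ 0.001 -1.    -0.005] cam [[-0.302, 0.519], [0.026, -0.352], [-0.953, 0.288]]
torch_mid 0.74 [354.4 182.4] [ 0.4477 -0.3787  0.018 ] depth [ 0.45  -0.378  0.028]
bottle_cup_floor 0.98 [225.4 197.1] [ 0.4377 -0.2496  0.003 ] depth [ 0.447 -0.261  0.036]
torch 3805 [ 446.5 -380.9] [ 32.9 125.2] 86.7 x [0.386 0.508] z [0.0216 0.0274 0.034 ]
torchtop 2804 [ 446.2 -381.3] [ 31.  124.2] 86.7 x [0.388 0.508] z [0.0257 0.0287 0.0342]
tray 943 [ 591.  -230.4] [159.9  38.6] 85.9 x [0.573 0.615] z [0.0066 0.0096 0.0115]
strip 504 [ 605.3 -256.9] [52. 10.] 85.5 x [0.599 0.612] z [0.0016 0.0028 0.0042]
torch 3068 [ 445.7 -376.4] [ 29.5 124.2] 85.4 x [0.385 0.507] z [0.0153 0.0262 0.0337]
torchtop 1766 [ 445.6 -382.2] [124.2  27.1] 0.5 x [0.386 0.506] z [0.0256 0.0283 0.0341]
tray 2008 [ 624.9 -222.9] [107.3 162.3] 2.4 x [0.573 0.675] z [0.0066 0.0097 0.0113]
strip 2845 [ 627.9 -223.5] [125.   29.9] 75.4 x [0.603 0.653] z [0.0018 0.0028 0.004 ]
box 7570 [ 730.1 -274.7] [ 44.7 146.9] 14.0 x [0.722 0.759] z [0.033  0.0578 0.0774]
[-0.001  0.005 -1.   ]
at [ 0.4436 -0.3455  0.1465] jaw -94.2 shift [-0.05  1.31  0.34] wy 0.001
```

View pics/wg.png

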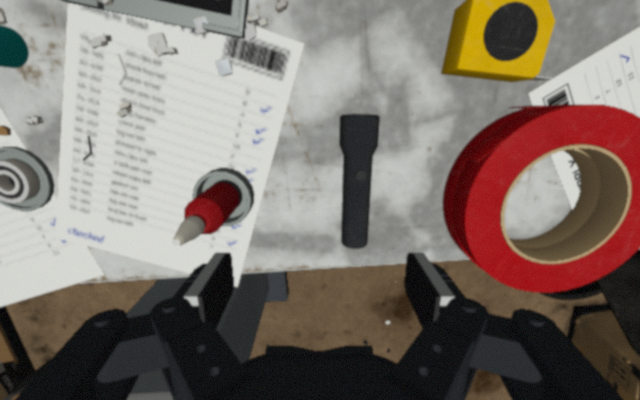

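The torch is at (357,180), which gives centre (0.4465, -0.381) with its axis at -3.3°. The tray strip fit gives (0.628, -0.2235) with its axis at 75.4°. I'll descend and grasp.

Emit:
carry_out --series "-0.06 0 0.35 0 -0.002 0;-0.06 0.4 0.35 0 -0.002 0;-0.06 0.8 0.35 0 -0.002 0;-0.06 1 0.35 0 -0.002 0;-0.06 1 0.35 0 -0.002 0;-0.06 1 0.35 0 -0.002 0;-0.06 1 0.35 0 -0.002 0;-0.06 1 0.35 0 -0.002 0"

```text
time_s: 27.4
eef_pos: [0.4477, -0.3812, 0.048]
ee_rot: [[-0.998, 0.001, -0.061], [0.061, 0.002, -0.998], [-0.001, -1.0, -0.002]]
force: [0.1, 0.3, -0.3]
finger_gap: 0.0855
```

Emit:
carry_out --series "0 0.2 0 0 0 0;0 0.38 0 0 0 0;0 0.4 0 0 0 0;0 0.4 0 0 0 0;0 0.4 0 0 0 0;0 0.4 0 0 0 0"

```text
time_s: 28.0
eef_pos: [0.4483, -0.3817, 0.0091]
ee_rot: [[-0.998, 0.003, -0.061], [0.061, 0.001, -0.998], [-0.003, -1.0, -0.001]]
force: [0.4, -0.5, 1.0]
finger_gap: 0.0856
```

Emit:
carry_out --series "0 0 0 0 0 0;0 0 0 0 0 0;0 0 0 0 0 0;0 0 0 0 0 0;0 0 0 0 0 0;0 0 0 0 0 0;0 0 0 0 0 0;0 0 0 0 0 0;0 0 0 0 0 0;0 0 0 0 0 0" --hand 0

```text
time_s: 29.0
eef_pos: [0.4484, -0.3818, 0.0096]
ee_rot: [[-0.998, 0.003, -0.061], [0.061, 0.001, -0.998], [-0.003, -1.0, -0.001]]
force: [-1.0, 0.8, 5.6]
finger_gap: 0.0293
```

Emit:
carry_out --series "0 -0.1 0 0 0 0;0 -0.3 0 0 0 0;0 -0.6 0 0 0 0;0 -0.9 0 0 0 0;0 -1 0 0 0 0;0 -1 0 0 0 0;0 -1 0 0 0 0"

```text
time_s: 29.7
eef_pos: [0.4476, -0.3812, 0.1088]
ee_rot: [[-0.998, 0.002, -0.061], [0.061, 0.002, -0.998], [-0.002, -1.0, -0.002]]
force: [-0.5, 0.3, -1.0]
finger_gap: 0.0291
```

Emit:
carry_out --series "0 -0.3 0 0 -0.02 0;-0.2 -0.3 -0.2 0 -0.04 0;-0.4 -0.3 -0.4 0 -0.06 0;-0.6 -0.3 -0.6 0 -0.08 0;-0.8 -0.3 -0.8 0 -0.1 0;-0.85 -0.3 -0.85 0 -0.12 0;-0.85 -0.3 -0.85 0 -0.14 0;-0.85 -0.3 -0.85 0 -0.14 0;-0.85 -0.3 -0.85 0 -0.14 0;-0.85 -0.3 -0.85 0 -0.14 0"

```text
time_s: 30.7
eef_pos: [0.5369, -0.3015, 0.1381]
ee_rot: [[-0.685, 0.0, 0.729], [-0.729, 0.003, -0.685], [-0.002, -1.0, -0.002]]
force: [0.1, 0.5, -1.6]
finger_gap: 0.0288
```

```bash
python3 w.py wh tray_floor; python3 fit.py wh;  python3 -c "
from h import *; s=get_state();print(np.round(s['ee_rot'],3)[:,1],s['finger_gap']); goto(.6285,-.2216,.14,-14.6)"
```

```text
30.7 [ 0.5369 -0.3015  0.1381] jaw -43.2 tilt [-0.002 -1.    -0.002] cam [[-0.206, 0.589], [-0.218, -0.245], [-0.954, 0.281]]
tray_floor 0.61 [187.1 238.9] [ 0.4006 -0.2476  0.003 ] depth [ 0.445 -0.247  0.069]
tray_floor 0.55 [337.6  53.2] [ 0.6292 -0.225   0.003 ] depth [ 0.629 -0.225  0.002]
tray 1509 [ 623.8 -227.9] [ 99.  154.2] 10.2 x [0.573 0.675] z [0.0065 0.0094 0.0113]
strip 4034 [ 626.4 -228.8] [114.1  28.2] 75.1 x [0.602 0.648] z [0.0016 0.0029 0.0041]
box 8580 [ 730.9 -318.7] [45.6 72.7] 35.7 x [0.722 0.764] z [0.0355 0.0758 0.0779]
[ 0.001  0.002 -1.   ] 0.029311721638139155
at [ 0.5372 -0.3018  0.1387] jaw -43.2 shift [-1.21 -0.01  0.12] wy -0.079
```

Emit:
carry_out --series "-0.3 0 0.03 0 -0.02 0;-0.6 0 0.06 0 -0.04 0;-0.9 0 0.1 0 -0.06 0;-1 0 0.12 0 -0.079 0;-1 0 0.12 0 -0.079 0;-1 0 0.12 0 -0.079 0;-1 0 0.12 0 -0.079 0;-1 0 0.12 0 -0.079 0"

```text
time_s: 31.6
eef_pos: [0.6135, -0.2378, 0.1389]
ee_rot: [[-0.257, 0.001, 0.966], [-0.966, 0.002, -0.257], [-0.003, -1.0, 0.0]]
force: [0.6, 0.1, -1.1]
finger_gap: 0.0295
```

```bash
python3 w.py wi tray_floor; python3 - <<'E'
from h import *
s=get_state();print(np.round(s['ee_rot'],3)[:,1],s['finger_gap']); goto(.6285,-.2216,.0135,-14.7)
z=np.load("wi.npz"); d=z["d"]; K,T=z["K"],z["T"]; g=cv2.imread("pics/wi.png").max(2)
v,u=np.mgrid[0:400,0:640]; pc=np.stack([(u-K[0,2])/K[0,0]*d,(v-K[1,2])/K[1,1]*d,d],-1)@T[:3,:3].T+T[:3,3]
R=np.array(s["ee_rot"]); q=(pc-s["eef_pos"])@R   # held torch in tool frame
m=(d>0)&(g<75)&(abs(q[...,2])<.022)&(abs(q[...,0])<.09)&(q[...,1]>-.045)&(q[...,1]<.01)
t=q[m]; print("torch tool frame n",len(t),"x",np.percentile(t[:,0],[.5,99.5]),"z",np.percentile(t[:,2],[1,99]),"y",np.percentile(t[:,1],[2,50,98]))
for a,b in ((-.06,-.04),(-.04,-.02),(.02,.04),(.04,.06)):
    k=t[(t[:,0]>a)&(t[:,0]<b)]
    if len(k)>10: print(a,len(k),np.round(k.mean(0),4),np.round(np.percentile(k[:,2],[2,98]),4))
im=cv2.imread("pics/wi.png"); 
E
python3 fit.py wi
```

```text
31.6 [ 0.6135 -0.2378  0.1389] jaw -14.9 tilt [-0.003 -1.     0.   ] cam [[-0.077, 0.632], [-0.29, -0.163], [-0.954, 0.281]]
[ 0.001  0.002 -1.   ] 0.029210051073991584
at [ 0.6138 -0.2377  0.139 ] jaw -14.8 shift [-0.19  1.26  0.1 ] wy -0.0
torch tool frame n 13590 x [-0.06137341  0.04594084] z [-0.01764101  0.01730971] y [-0.03991997 -0.01872795  0.00416338]
-0.06 3684 [-0.0509 -0.0201 -0.0008] [-0.0161  0.0144]
-0.04 2254 [-0.031  -0.0199 -0.0009] [-0.0146  0.0131]
0.02 1456 [ 0.0298 -0.0157 -0.0017] [-0.0136  0.0104]
0.04 452 [ 0.0437 -0.0147 -0.0018] [-0.0144  0.0104]
tray 1464 [ 627.4 -219.5] [153.1 108.9] 81.0 x [0.573 0.676] z [0.0068 0.0099 0.0114]
strip 877 [ 639.8 -178.3] [30.  27.6] 75.1 x [0.628 0.655] z [0.0017 0.0029 0.004 ]
box 34513 [ 718.6 -270.4] [157.7 199.4] 86.7 x [0.625 0.815] z [0.0512 0.077  0.1948]
```

The torch is held 2 mm off centre along its length, as planned for. I'll move over the tray and lower.

Emit:
carry_out --series "-0.19 0 0.1 0 0 0;-0.19 0.3 0.1 0 0 0;-0.19 0.6 0.1 0 0 0;-0.19 0.9 0.1 0 0 0;-0.19 1 0.1 0 0 0;-0.19 1 0.1 0 0 0;-0.19 1 0.1 0 0 0;-0.19 1 0.1 0 0 0;-0.19 1 0.1 0 0 0"

```text
time_s: 32.6
eef_pos: [0.6294, -0.2223, 0.0408]
ee_rot: [[-0.256, 0.004, 0.967], [-0.967, 0.001, -0.256], [-0.002, -1.0, 0.003]]
force: [0.3, -0.1, -1.4]
finger_gap: 0.0289
```

```bash
python3 w.py wj tray_floor; python3 -c "
from h import *; goto(.6285,-.2216,.0135,-14.7)
import cv2;cv2.imwrite('pics/wjc.png',cv2.resize(cv2.imread('pics/wj.png')[60:360,140:500],None,fx=2,fy=2))"
```

```text
32.6 [ 0.6294 -0.2223  0.0408] jaw -14.8 tilt [-0.002 -1.     0.003] cam [[-0.074, 0.647], [-0.291, -0.148], [-0.954, 0.183]]
at [ 0.629  -0.222   0.0403] jaw -14.8 shift [-0.    0.27 -0.01] wy -0.0
```

The viewer limit is reached, so I'll check the fit numerically: tray walls against the held torch in the tool frame.

```bash
python3 - <<'E'
from h import *
s=get_state(); z=np.load("wj.npz"); d=z["d"]; K,T=z["K"],z["T"]
v,u=np.mgrid[0:400,0:640]; pc=np.stack([(u-K[0,2])/K[0,0]*d,(v-K[1,2])/K[1,1]*d,d],-1)@T[:3,:3].T+T[:3,3]
R=np.array(s["ee_rot"]); q=(pc-s["eef_pos"])@R; h=pc[...,2]
w=q[(d>0)&(h>.0085)&(h<.0125)&(abs(q[...,2])<.04)&(q[...,0]<-.03)&(q[...,0]>-.09)]
print(len(w),"end wall x",np.percentile(w[abs(w[:,2])<.02][:,0],[2,10,50,90,98]).round(4))
sd=w[(w[:,0]>-.068)&(abs(w[:,2])>.02)]; 
for sg in (-1,1): k=sd[sd[:,2]*sg>0]; print("side",sg,len(k),np.percentile(k[:,2],[3,50,97]).round(4) if len(k) else "")
t=q[(d>0)&(h>.045)&(abs(q[...,2])<.022)&(q[...,0]<-.02)&(q[...,0]>-.09)]
print("torch end",np.percentile(t[:,0],[.5,5]).round(4),"z",np.percentile(t[:,2],[1,50,99]).round(4),"h",np.percentile(t[:,1],[1,50,99]).round(4))
E
```

```text
1951 end wall x [-0.0743 -0.0743 -0.0722 -0.07   -0.0696]
side -1 466 [-0.0312 -0.0284 -0.0215]
side 1 409 [0.0245 0.0267 0.0292]
torch end [-0.0613 -0.06  ] z [-0.0171 -0.0006  0.0161] h [-0.0969 -0.0223 -0.0106]
```

The fit is good: 8.3 mm of end clearance out of 16 mm in all, and the torch is centred across to under 1 mm. I'll lower and release.

Emit:
carry_out --series "0 0.1 0 0 0 0;0 0.2 0 0 0 0;0 0.27 0 0 0 0;0 0.27 0 0 0 0;0 0.27 0 0 0 0;0 0.27 0 0 0 0;0 0.27 0 0 0 0"

```text
time_s: 33.4
eef_pos: [0.6289, -0.2219, 0.0128]
ee_rot: [[-0.256, 0.002, 0.967], [-0.967, 0.002, -0.256], [-0.002, -1.0, 0.002]]
force: [-0.6, 0.5, -0.1]
finger_gap: 0.0293
```

Emit:
carry_out --series "0 0 0 0 0 0;0 0 0 0 0 0;0 0 0 0 0 0;0 0 0 0 0 0;0 -0.1 0 0 0 0;0 -0.4 0 0 0 0;0 -0.8 0 0 0 0;0 -1 0 0 0 0;0 -1 0 0 0 0;0 -1 0 0 0 0" --hand 0.65

```text
time_s: 34.4
eef_pos: [0.6288, -0.222, 0.1136]
ee_rot: [[-0.256, 0.003, 0.967], [-0.967, 0.001, -0.256], [-0.002, -1.0, 0.003]]
force: [0.2, -0.9, -0.8]
finger_gap: 0.0553
```

Emit:
carry_out --series "0 -0.8 0 0 0 0;0.9 -0.9 0 0 0 0;0 -0.9 0 0 0 0;0 -0.9 0 0 0 0;0 -0.9 0 0 0 0"

```text
time_s: 34.9
eef_pos: [0.6276, -0.2217, 0.2024]
ee_rot: [[-0.256, 0.001, 0.967], [-0.967, 0.002, -0.256], [-0.002, -1.0, 0.001]]
force: [-0.4, -0.3, -0.9]
finger_gap: 0.0552
```

```bash
python3 w.py wk tray_floor torch_mid; python3 - <<'E'
from h import *
c,a=np.array([.628,-.2235]),np.radians(75.3); ax=np.array([np.cos(a),np.sin(a)]); nx=np.array([ax[1],-ax[0]])
z=np.load("wk.npz"); d=z["d"]; K,T=z["K"],z["T"]
v,u=np.mgrid[0:400,0:640]; pc=np.stack([(u-K[0,2])/K[0,0]*d,(v-K[1,2])/K[1,1]*d,d],-1)@T[:3,:3].T+T[:3,3]
p=pc[d>0]; A=(p[:,:2]-c)@ax; N=(p[:,:2]-c)@nx; k=(abs(A)<.09)&(abs(N)<.045)&(p[:,2]>.014)&(p[:,2]<.05)
print("torch in tray",k.sum(),"along",np.percentile(A[k],[1,99]).round(4),"across",np.percentile(N[k],[1,99]).round(4),"h",np.percentile(p[k,2],[5,50,98]).round(4))
for nm in ("top","scene"):
    im,_=get_image(nm); save(nm+"_end.png",im)
    for n,zz in (("bearing_large_mid",.011),("bearing_small_mid",.0095),("bottle_mid",.055),("torch_mid",.021),("ball_joint",0),("tape_measure",0)):
        for r in place_of(nm,n)[:3]:
            if r["conf"]>.4: print(nm,n,round(r["conf"],2),np.round(r["location"],1),np.round(onz(nm,r["location"],zz),3))
    a0=cv2.imread(f"pics/{nm}.png").astype(int); d0=abs(im[:,:,::-1].astype(int)-a0).max(2)
    B={"top":((375,135,435,175),(430,160,475,205),(270,125,295,180)),"scene":((395,225,425,265),(400,270,440,315),(320,130,360,185))}[nm]
    print([ (b,int((d0[b[1]:b[3],b[0]:b[2]]>40).sum())) for b in B])
E
```

```text
34.9 [ 0.6276 -0.2217  0.2024] jaw -14.8 tilt [-0.002 -1.     0.001] cam [[-0.076, 0.646], [-0.29, -0.147], [-0.954, 0.345]]
tray_floor 0.93 [316.  179.5] [ 0.6218 -0.2269  0.003 ] depth [ 0.624 -0.221  0.03 ]
torch_mid 0.55 [317.4 174.4] [ 0.6259 -0.2181  0.018 ] depth [ 0.627 -0.215  0.032]
torch in tray 2820 along [-0.0601  0.0628] across [-0.0154  0.0155] h [0.0233 0.0302 0.0377]
top bearing_large_mid 0.7 [451.2 177.7] [ 0.57  -0.503  0.011]
top bearing_large_mid 0.65 [190.4 226.8] [0.446 0.176 0.011]
top bottle_mid 0.71 [357.2 230. ] [ 0.437 -0.255  0.055]
top bottle_mid 0.65 [282.7 139.8] [ 0.665 -0.069  0.055]
top torch_mid 0.62 [345.5 154.5] [ 0.631 -0.229  0.021]
top ball_joint 0.76 [404.4 156.6] [ 0.627 -0.385  0.   ]
top tape_measure 0.84 [451.1 181.3] [ 0.562 -0.506  0.   ]
[((375, 135, 435, 175), 287), ((430, 160, 475, 205), 0), ((270, 125, 295, 180), 158)]
scene bearing_large_mid 0.72 [234.9 134.8] [0.441 0.178 0.011]
scene bearing_small_mid 0.48 [282.3 179.3] [ 0.474 -0.04   0.009]
scene bottle_mid 0.58 [329.  162.1] [ 0.59  -0.088  0.055]
scene bottle_mid 0.53 [313.4 227.3] [ 0.446 -0.245  0.055]
scene bottle_mid 0.52 [347.6 145.2] [ 0.666 -0.061  0.055]
scene torch_mid 0.9 [369.1 196.6] [ 0.63  -0.216  0.021]
scene ball_joint 0.76 [404.9 248.5] [ 0.621 -0.38   0.   ]
[((395, 225, 425, 265), 0), ((400, 270, 440, 315), 0), ((320, 130, 360, 185), 121)]
```

All four parts are in place and the bystanders are unmoved: both show zero changed pixels in the scene view. I'm handing in the job.

```bash
python3 -c "
from workcell import *; print(job_done())"
```

```text
the job is handed in; nothing more can be done
None
```

The whole kit is put away, in the order given, and I handed the job in at about 35 s of the 112 s allowed.

**What my last checks showed**
- **Bearings:** each one lies flat in the dish of its own size. I saw this in the wrist view after each release, and the final camera detections put them at the dishes.
- **Bottle:** it stands upright in the cup, as seen in the later wrist pictures.
- **Torch:** it lies lengthways in the tray, within about 2 mm of centre. I checked this by depth only, because I had used up all the picture views.
- **Ball joint and tape measure:** neither moved. The scene camera shows no changed pixels around them.

**What went wrong or disagreed**
- **Small bearing:** the first grasp was too shallow. It slipped off and pushed the ring about 29 mm across the table. I measured its position again and grasped it lower, which held.
- **Ball joint and look-alike bottles:** the top view shows some changed pixels near the ball joint, and both views show some near the green and turquoise bottles. I put this down to the arm in the picture, since their measured positions match the earlier ones to about 1 cm.
- **Last retreat:** one row had a mistaken sideways number. It did no harm, as the arm was already well above everything.
- **Final detections:** in the top view the network took the tape measure for a large bearing and missed the small one. The scene camera found the small one, but with low confidence (0.48).

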